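# Gauge the drilled support-rod blocks

### The arm

A 6-joint arm with a two-finger parallel gripper is mounted at the origin on the work surface. World frame = base frame: x ahead of the robot, y to its left, z up, the work surface at z = 0. Lengths are in m, angles in rad, forces in N, time in s.
With the tool pointing down it reaches from about 0.325 to 0.85 m from the base axis. Payload 4.4 kg.
Tool frame: the origin (TCP) lies at the very end of the fingers, on their centre line; the grasp point (between the pads) lies 19 mm behind it; y points along the fingers, z is the direction in which the jaws open and shut, and the axes are right-handed (so a half turn about y gives the same grasp; the last joint's range is limited). The gripper opens to 94 mm and grips with 3 to 60 N. Pads are 16 mm wide; open, the fingers measure 119 mm over their backs; the gripper's body (75 mm by 177 mm) begins 78 mm behind the grasp point.
Start: joints at [-1.357, 0.207, 1.542, -0, 1.393, -0.15], TCP at [0.205, -0.537, 0.205] pointing down, gripper open.
Joint ranges: [-2.73, 2.73], [-0.86, 2.22], [0.23, 2.46], [-1.11, 4.25], [0.08, 2.63], [-2.82, 2.82]. Speed limits (rad/s): [2.79, 2.79, 3.14, 3.14, 3.14, 3.14].

### API

Orientations are given as a unit quaternion [w, x, y, z].
In Python, from plant import status, camera, camera_model, workorder gives the robot as it stands.
- The arm moves only by the tool drive_tool, never from a script. Its argument "steps" is a list of rows, each a list of 5 numbers: the closure, from 0 (fully open) to 1 (shut), then the shift along the world's x, y, z in cm, then the turn about the world's z in rad. A call has 1 to 12 rows; each row is the pose to reach, as a shift and turn from the pose commanded when the call began; what a row does not reach only later rows make up. A row lasts 1/12 s, in which the tool goes at most 41.7 mm and 7.16 degrees, less where a joint would pass 70% of its speed; a pose out of reach is approached as far as the arm can. A call with a gripper value outside its range is refused whole. The fingers move at their own pace and stop on an object; "grip_force" is the grip in N (left out, the last holds). Time passes only in rows, so rows that repeat a pose let the fingers close. It gives the time, the measured TCP pose, the force and the opening at its end, in the units of the state.
- status.get_state(): the state, without advancing time (a new reading comes with each control period).
- camera(name): name is "scene" or "top" or "wrist"; returns (picture, depth): 420x560x3 uint8, red, green, blue; 420x560 float32, m along the optical axis (not along the pixel's ray), 0 where there is no reading.
- camera_model(name): a dict with "fovy" (degrees; the focal length in pixels is half the picture's height over the tangent of half this angle, whatever the lens; pixels are square), "cx", "cy" (the principal point, pixels), "rvec" (rotation vector, rad) and "tvec" (3), from world to camera coordinates, as OpenCV has them; the wrist camera has in their place "tool_from_camera" (4x4, takes a point from camera to tool coordinates, whose origin is the TCP and whose axes are the tool frame's). Camera axes: x right, y down, z forward; pixel columns grow to the right and rows downward; lengths in m; the calibration is good to about 2 mm. A picture is of the moment at which its call begins: read the wrist's pose just before it. camera_model takes no time and is no camera call.
- workorder.finish_job(): hands the job in, once; it reports no verdict.
The state is a dict: "time": time; "q": joint angles; "joint_velocities": joint speeds; "effort": joint torques, N m; "tcp_pos": TCP position; "ee_rot": TCP orientation; "ft_force": force on the tool from outside, world axes, zero at the start; "wrist_torque": the same for the moment, N m; "gripper_width": finger opening in m.
Only numpy, scipy, OpenCV 4.12 (cv2) and the standard library are available. Lean on these libraries where they do the work, as an engineer would, in place of code of your own. Each camera call takes 0.05 s, during which the arm holds its last target.

### The job

The drilled blocks on the mat are for the lab's support rods: with the plug gauge in hand, try it in the bore of each block in turn where it stands on the mat, from the robot's left to its right, letting the pin go at least halfway down a bore that takes it and just setting it down on the mouth of one that does not. Then hang the gauge back in its fork, set every block that took the gauge on the narrow raised rail, and put every block that did not into the reject tray. Leave everything else where it is; if a block gets knocked out of place, put it right.

Things in the scene. Friction and masses are not known exactly. Their poses are not given: they have to be found in the camera images.
- gauge: Plug gauge, upright: steel pin 13 mm diameter, 42 mm long, pointing down (1 mm chamfer); above it a steel collar 34 mm diameter, 6 mm thick; above that a square grey handle 20 x 20 mm from 6 to 70 mm over the origin, to grip from above; 0.12 kg. Origin: centre of the collar's underside; z up along the pin's axis, x and y square to the handle's flats. Starts hanging in the fork.
- gauge_tip (a point): Centre of the flat lower end of the gauge's pin, 42 mm below the gauge's origin.
- holder: Fixed gauge stand with a post and a level fork: two prongs along its x, 60 mm long, 12 mm wide, 8 mm thick, 18 mm slot between, tops 100 mm above the bench; slot open upward and to -x, post on the +x side. The gauge hangs with its pin down the slot and its collar on the prongs. Origin on the bench. Left or right of the mat.
- fork (a point): Working point of the holder's fork: mid-slot at the height of the prongs' tops; the gauge's origin is here when it hangs properly. Prongs run along x.
- rail: Fixed raised rail: a level steel bar 320 mm long (along its y), only 30 mm wide (x), its top 60 mm above the bench, on two feet. Origin on the bench under its middle. Blocks that pass stand on it.
- tray: Fixed shallow white reject tray, 200 mm (x) by 140 mm (y) outside, 18 mm high, walls and floor 5 mm thick. Origin: underside centre, on the bench. Either left or right of the mat.
- mat: Thin fixed grey mat, 100 (x) by 420 mm (y), 2 mm thick, on which the blocks stand in a row along its y at about 100 mm pitch, roughly 150, 50, -50 and -150 mm along it; some places may be empty.
- block_a1: Drilled aluminium block 44 x 44 x 36 mm, about 0.18 kg, at the first place (robot's far left) of the row; may be absent. One bore right through along its z, either 15.5 mm (the gauge goes in freely) or 10.5 mm (the gauge stops at the mouth); which is not told. Origin: centre of the block; z along the bore, up at the start; mouth 18 mm above the origin.
- block_a2: Drilled aluminium block 44 x 44 x 36 mm, about 0.18 kg, at the first place (robot's far left) of the row; may be absent. One bore right through along its z, either 15.5 mm (the gauge goes in freely) or 10.5 mm (the gauge stops at the mouth); which is not told. Origin: centre of the block; z along the bore, up at the start; mouth 18 mm above the origin.
- block_b1: Drilled aluminium block 44 x 44 x 36 mm, about 0.18 kg, at the second place from the left of the row; may be absent. One bore right through along its z, either 15.5 mm (the gauge goes in freely) or 10.5 mm (the gauge stops at the mouth); which is not told. Origin: centre of the block; z along the bore, up at the start; mouth 18 mm above the origin.
- block_b2: Drilled aluminium block 44 x 44 x 36 mm, about 0.18 kg, at the second place from the left of the row; may be absent. One bore right through along its z, either 15.5 mm (the gauge goes in freely) or 10.5 mm (the gauge stops at the mouth); which is not told. Origin: centre of the block; z along the bore, up at the start; mouth 18 mm above the origin.
- block_c1: Drilled aluminium block 44 x 44 x 36 mm, about 0.18 kg, at the third place from the left of the row; may be absent. One bore right through along its z, either 15.5 mm (the gauge goes in freely) or 10.5 mm (the gauge stops at the mouth); which is not told. Origin: centre of the block; z along the bore, up at the start; mouth 18 mm above the origin.
- block_c2: Drilled aluminium block 44 x 44 x 36 mm, about 0.18 kg, at the third place from the left of the row; may be absent. One bore right through along its z, either 15.5 mm (the gauge goes in freely) or 10.5 mm (the gauge stops at the mouth); which is not told. Origin: centre of the block; z along the bore, up at the start; mouth 18 mm above the origin.
- block_d1: Drilled aluminium block 44 x 44 x 36 mm, about 0.18 kg, at the fourth place (far right) of the row; may be absent. One bore right through along its z, either 15.5 mm (the gauge goes in freely) or 10.5 mm (the gauge stops at the mouth); which is not told. Origin: centre of the block; z along the bore, up at the start; mouth 18 mm above the origin.
- block_d2: Drilled aluminium block 44 x 44 x 36 mm, about 0.18 kg, at the fourth place (far right) of the row; may be absent. One bore right through along its z, either 15.5 mm (the gauge goes in freely) or 10.5 mm (the gauge stops at the mouth); which is not told. Origin: centre of the block; z along the bore, up at the start; mouth 18 mm above the origin.
- amber_bottle: Amber bottle, 60 mm diameter, 120 mm tall, orange cap, left of the rail's end. Not part of the job. Origin on its underside.
- clear_bottle: Clear bottle, 60 mm diameter, 120 mm tall, orange cap, right of the rail's end. Not part of the job. Origin on its underside.
- screwdriver: Screwdriver 150 mm long lying between mat and rail. Not part of the job. Origin on its underside.
- stopper_b: Rubber stopper, 38 mm wide at the top, 32 mm tall, undrilled, that may stand at the second place of the row instead of a block; may be absent. Not part of the job. Origin on its underside.
- stopper_c: Rubber stopper, 38 mm wide at the top, 32 mm tall, undrilled, that may stand at the third place of the row instead of a block; may be absent. Not part of the job. Origin on its underside.
There are look-alikes about, which are no part of the job. What is shaped like the block_a1 but red or yellow is not meant.

How it is judged:
On the way, in this order (a step that is already met when the one before it is completed fails the run):
1. the gauge is tried, on the mat, in the block at place 1 from the left: put over 12 mm deep into a bore that takes it, or set down on the mouth of one that does not (((x of gauge_tip in the frame of block_a1 between -0.004 and 0.004 m and y of gauge_tip in the frame of block_a1 between -0.004 and 0.004 m and x of block_a1 in the frame of mat between -0.13 and 0.13 m and y of block_a1 in the frame of mat between -0.25 and 0.25 m and z of gauge_tip in the frame of block_a1 between -0.03 and 0.006 m and angle between the z axis of gauge and the z axis of block_a1, either way round below 0.2 rad) or (x of gauge_tip in the frame of block_a2 between -0.004 and 0.004 m and y of gauge_tip in the frame of block_a2 between -0.004 and 0.004 m and x of block_a2 in the frame of mat between -0.13 and 0.13 m and y of block_a2 in the frame of mat between -0.25 and 0.25 m and z of gauge_tip in the frame of block_a2 between 0.01 and 0.021 m and contact force between gauge and block_a2 above 0.7 N and angle between the z axis of gauge and the z axis of block_a2, either way round below 0.2 rad))), for 0.1 s.
2. the gauge is tried, on the mat, in the block at place 2 from the left: put over 12 mm deep into a bore that takes it, or set down on the mouth of one that does not (((x of gauge_tip in the frame of block_b1 between -0.004 and 0.004 m and y of gauge_tip in the frame of block_b1 between -0.004 and 0.004 m and x of block_b1 in the frame of mat between -0.13 and 0.13 m and y of block_b1 in the frame of mat between -0.25 and 0.25 m and z of gauge_tip in the frame of block_b1 between 0.01 and 0.021 m and contact force between gauge and block_b1 above 0.7 N and angle between the z axis of gauge and the z axis of block_b1, either way round below 0.2 rad) or (x of gauge_tip in the frame of block_b2 between -0.004 and 0.004 m and y of gauge_tip in the frame of block_b2 between -0.004 and 0.004 m and x of block_b2 in the frame of mat between -0.13 and 0.13 m and y of block_b2 in the frame of mat between -0.25 and 0.25 m and z of gauge_tip in the frame of block_b2 between -0.03 and 0.006 m and angle between the z axis of gauge and the z axis of block_b2, either way round below 0.2 rad))), for 0.1 s.
3. the gauge is tried, on the mat, in the block at place 3 from the left: put over 12 mm deep into a bore that takes it, or set down on the mouth of one that does not (((x of gauge_tip in the frame of block_c1 between -0.004 and 0.004 m and y of gauge_tip in the frame of block_c1 between -0.004 and 0.004 m and x of block_c1 in the frame of mat between -0.13 and 0.13 m and y of block_c1 in the frame of mat between -0.25 and 0.25 m and z of gauge_tip in the frame of block_c1 between 0.01 and 0.021 m and contact force between gauge and block_c1 above 0.7 N and angle between the z axis of gauge and the z axis of block_c1, either way round below 0.2 rad) or (x of gauge_tip in the frame of block_c2 between -0.004 and 0.004 m and y of gauge_tip in the frame of block_c2 between -0.004 and 0.004 m and x of block_c2 in the frame of mat between -0.13 and 0.13 m and y of block_c2 in the frame of mat between -0.25 and 0.25 m and z of gauge_tip in the frame of block_c2 between -0.03 and 0.006 m and angle between the z axis of gauge and the z axis of block_c2, either way round below 0.2 rad))), for 0.1 s.
4. the gauge is tried, on the mat, in the block at place 4 from the left: put over 12 mm deep into a bore that takes it, or set down on the mouth of one that does not (((x of gauge_tip in the frame of block_d1 between -0.004 and 0.004 m and y of gauge_tip in the frame of block_d1 between -0.004 and 0.004 m and x of block_d1 in the frame of mat between -0.13 and 0.13 m and y of block_d1 in the frame of mat between -0.25 and 0.25 m and z of gauge_tip in the frame of block_d1 between -0.03 and 0.006 m and angle between the z axis of gauge and the z axis of block_d1, either way round below 0.2 rad) or (x of gauge_tip in the frame of block_d2 between -0.004 and 0.004 m and y of gauge_tip in the frame of block_d2 between -0.004 and 0.004 m and x of block_d2 in the frame of mat between -0.13 and 0.13 m and y of block_d2 in the frame of mat between -0.25 and 0.25 m and z of gauge_tip in the frame of block_d2 between 0.01 and 0.021 m and contact force between gauge and block_d2 above 0.7 N and angle between the z axis of gauge and the z axis of block_d2, either way round below 0.2 rad))), for 0.1 s.
5. the gauge hangs in its fork again (horizontal distance between gauge and fork below 0.012 m and height (world z) of gauge between 0.096 and 0.106 m and angle between gauge's own z axis and vertical below 0.12 rad and linear speed of gauge below 0.02 m/s), for 0.2 s.
At the end, for the whole second after the job is handed in: Gauge hangs upright (7 degrees) in the fork, within 12 mm sideways of its point, collar on the prongs; each wide-bore block rests on the rail, centre within 15 mm of its centre line and between its ends; each narrow-bore block lies inside the tray; all at rest (all of step 5 and x of block_a1 in the frame of rail between -0.015 and 0.015 m and y of block_a1 in the frame of rail between -0.16 and 0.16 m and z of block_a1 in the frame of rail between 0.072 and 0.088 m and linear speed of each of block_a1, block_a2, block_b1, block_b2, block_c1, block_c2, block_d1, block_d2 below 0.02 m/s and x of block_a2 in the frame of tray between -0.09 and 0.09 m and y of block_a2 in the frame of tray between -0.06 and 0.06 m and z of block_a2 in the frame of tray between 0.018 and 0.085 m and x of block_b1 in the frame of tray between -0.09 and 0.09 m and y of block_b1 in the frame of tray between -0.06 and 0.06 m and z of block_b1 in the frame of tray between 0.018 and 0.085 m and x of block_b2 in the frame of rail between -0.015 and 0.015 m and y of block_b2 in the frame of rail between -0.16 and 0.16 m and z of block_b2 in the frame of rail between 0.072 and 0.088 m and x of block_c1 in the frame of tray between -0.09 and 0.09 m and y of block_c1 in the frame of tray between -0.06 and 0.06 m and z of block_c1 in the frame of tray between 0.018 and 0.085 m and x of block_c2 in the frame of rail between -0.015 and 0.015 m and y of block_c2 in the frame of rail between -0.16 and 0.16 m and z of block_c2 in the frame of rail between 0.072 and 0.088 m and x of block_d1 in the frame of rail between -0.015 and 0.015 m and y of block_d1 in the frame of rail between -0.16 and 0.16 m and z of block_d1 in the frame of rail between 0.072 and 0.088 m and x of block_d2 in the frame of tray between -0.09 and 0.09 m and y of block_d2 in the frame of tray between -0.06 and 0.06 m and z of block_d2 in the frame of tray between 0.018 and 0.085 m); the robot touches nothing.
It fails at once if the amber bottle is shoved over 60 mm or knocked over (distance of amber_bottle from where it was at the start of the episode above 0.06 m or angle between amber_bottle's own z axis and vertical above 0.5 rad).
It fails at once if the clear bottle is shoved over 60 mm or knocked over (distance of clear_bottle from where it was at the start of the episode above 0.06 m or angle between clear_bottle's own z axis and vertical above 0.5 rad).
It fails at once if the screwdriver is shoved over 60 mm (distance of screwdriver from where it was at the start of the episode above 0.06 m).
It fails at once if the stopper b is shoved over 60 mm or knocked over (distance of stopper_b from where it was at the start of the episode above 0.06 m or angle between stopper_b's own z axis and vertical above 0.5 rad).
It fails at once if the stopper c is shoved over 60 mm or knocked over (distance of stopper_c from where it was at the start of the episode above 0.06 m or angle between stopper_c's own z axis and vertical above 0.5 rad).
Of block_a1, block_a2 only 1 to 1 are there at a start; the rules pass over those that are not, and their reading is None.
Of block_b1, block_b2, stopper_b only 1 to 1 are there at a start; the rules pass over those that are not, and their reading is None.
Of block_c1, block_c2, stopper_c only 1 to 1 are there at a start; the rules pass over those that are not, and their reading is None.
Of block_d1, block_d2 only 1 to 1 are there at a start; the rules pass over those that are not, and their reading is None.
At some moment in a run one of block_a1, block_a2, block_b1, block_b2, block_c1, block_c2, block_d1, block_d2 may be knocked a few centimetres aside while the robot is not near it.
It also fails if it takes over 210 s, if anything falls off the work surface, if the arm or the gripper's body presses on something with over 40 N, if the wrist force passes 120 N, or if a joint passes its speed limit or range.

## Working session

There is one attempt and no reset: what is moved stays moved. The work goes in short steps, Python scripts to look and compute and a tool call to move; the robot and the scene stay as the last step left them, time stands still between calls to the robot, and variables do not carry over. Pictures are saved under pics/ and viewed, and the job is handed in when it is done.

Besides the shell and the picture viewer there is one more tool, called as name(argument=value, ...) on one line, values as JSON. drive_tool: Moves the arm, as the interface text tells. Its arguments: {"type":"object","properties":{"steps":{"type":"array","items":{"type":"array","items":{"type":"number"}}},"grip_force":{"type":"number"}},"required":["steps"]}

```bash
ls; mkdir -p pics; cat > h.py <<'E'
import numpy as np, cv2
from plant import status, camera, camera_model, workorder
def K(m):
    f=210/np.tan(np.radians(m['fovy'])/2); return f,m['cx'],m['cy']
def pose(name,st=None):
    m=camera_model(name)
    if 'rvec' in m:
        R,_=cv2.Rodrigues(np.array(m['rvec'],float)); t=np.array(m['tvec'],float).ravel()
        return R.T,-R.T@t
    st=st or status.get_state()
    w,x,y,z=st['ee_rot']
    from scipy.spatial.transform import Rotation as Ro
    Rt=Ro.from_quat([x,y,z,w]).as_matrix(); T=np.array(m['tool_from_camera'])
    return Rt@T[:3,:3], Rt@T[:3,3]+np.array(st['tcp_pos'])
def ray(name,u,v,z,P=None):
    m=camera_model(name); f,cx,cy=K(m); R,c=P or pose(name)
    d=R@np.array([(u-cx)/f,(v-cy)/f,1.]); return c+d*(z-c[2])/d[2]
def cloud(name,depth,P=None):
    m=camera_model(name); f,cx,cy=K(m); R,c=P or pose(name)
    v,u=np.mgrid[:420,:560]; p=np.stack([(u-cx)/f*depth,(v-cy)/f*depth,depth],-1)
    return p@R.T+c
def proj(name,X,P=None):
    m=camera_model(name); f,cx,cy=K(m); R,c=P or pose(name)
    p=R.T@(np.array(X)-c); return f*p[0]/p[2]+cx, f*p[1]/p[2]+cy
def save(n,im): cv2.imwrite('pics/'+n+'.png',im[:,:,::-1])
def snap(name,n):
    P=pose(name); im,d=camera(name); save(n,im); np.savez('pics/'+n+'.npz',im=im,d=d,R=P[0],c=P[1]); return im,d,P
def load(n):
    z=np.load('pics/'+n+'.npz'); return z['im'],z['d'],(z['R'],z['c'])
E
python3 - <<'E'
from h import *
print(status.get_state())
for c in ('scene','top','wrist'):
    print(c,camera_model(c)); snap(c,c+'0'); print(pose(c))
E
```

```text
pics
{'time': 0.0, 'q': array([-1.35653882e+00,  2.07439903e-01,  1.54290052e+00,  2.40997547e-05,
        1.39349113e+00, -1.50520438e-01]), 'joint_velocities': array([ 0.00035836,  0.00131232,  0.00032509, -0.00125688,  0.00161309,
        0.00120671]), 'effort': array([-6.83619510e-04, -3.70882952e+01, -2.81418979e+01,  6.97416603e-02,
        3.61330539e-02, -1.74868901e-04]), 'tcp_pos': array([ 0.20494431, -0.53639825,  0.20430485]), 'ee_rot': array([ 0.12823622, -0.1282699 ,  0.69616941, -0.69458654]), 'ft_force': array([-0.18579066,  0.2030937 , -0.27843431]), 'wrist_torque': array([0.01040892, 0.02538365, 0.00270433]), 'gripper_width': 0.09376204841105419}
scene {'fovy': 43.301403262539715, 'cx': 280.9880864879769, 'cy': 205.05269349617572, 'rvec': array([ 1.9424179 ,  1.06576064, -0.59171355]), 'tvec': array([-0.25235877, -0.1705767 ,  1.56756217])}
(array([[ 0.53060549,  0.46036031, -0.71170654],
       [ 0.84749625, -0.30242561,  0.43622111],
       [-0.0144194 , -0.83462994, -0.55062232]]), array([ 1.32807395, -0.52151736,  0.71712744]))
top {'fovy': 53.314099822438905, '
[... 297 characters left out ...]
0821]]), array([ 0.4275684 , -0.00608402,  0.94303941]))
wrist {'fovy': 58.966293459473874, 'cx': 280.84418134067556, 'cy': 210.50446842061854, 'tool_from_camera': array([[-1.08399507e-03,  9.65000434e-01,  2.62246043e-01,
        -7.70316775e-02],
       [-4.79785659e-04, -2.62246669e-01,  9.65000754e-01,
        -1.79438572e-01],
       [ 9.99999297e-01,  9.20234166e-04,  7.47267465e-04,
        -8.89554256e-04],
       [ 0.00000000e+00,  0.00000000e+00,  0.00000000e+00,
         1.00000000e+00]])}
(array([[ 0.35776543, -0.90106676, -0.2451175 ],
       [-0.9338106 , -0.34558282, -0.09257583],
       [-0.0012914 ,  0.26201375, -0.96506327]]), array([ 0.27667945, -0.50855806,  0.38401049]))
```

View pics/top0.png

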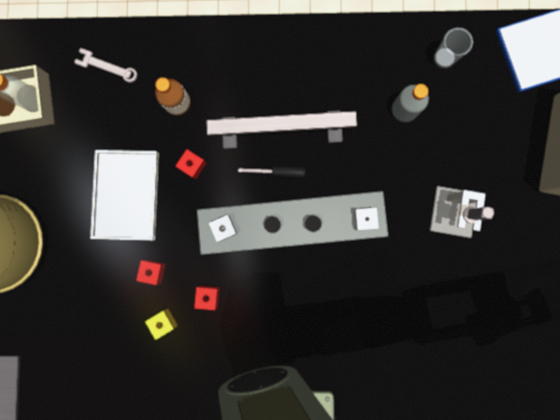

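View pics/scene0.png

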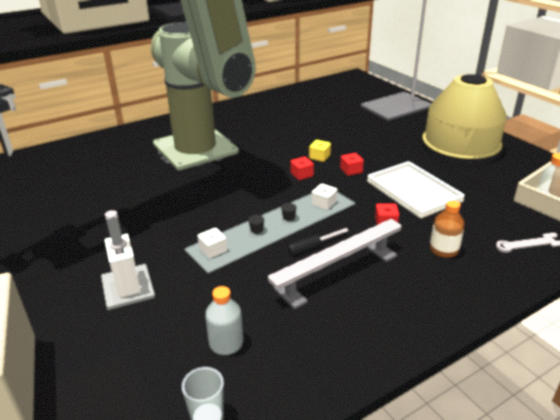

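View pics/wrist0.png

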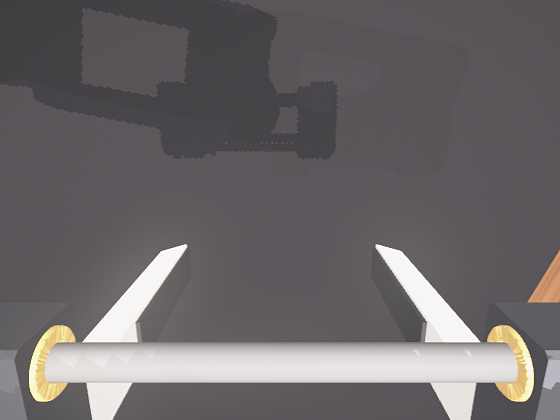

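The top view shows white blocks at place 1 (222,228) and place 4 (367,219). Dark undrilled stoppers stand at places 2 and 3, (272,224) and (313,223). The rail is at (282,122), the tray at (125,195), and the gauge in its stand near (470,212). The red and yellow cubes are look-alikes. Next I measure positions.

```bash
python3 - <<'E'
from h import *
im,d,P=load('top0'); C=cloud('top',d,P)
hsv=cv2.cvtColor(im,cv2.COLOR_RGB2HSV)
white=((hsv[...,1]<40)&(hsv[...,2]>200)).astype(np.uint8)
def blob(u0,u1,v0,v1,zlo,zhi,lab):
    M=np.zeros(d.shape,bool); M[v0:v1,u0:u1]=1
    M&=(C[...,2]>zlo)&(C[...,2]<zhi)&(d>0)
    X=C[M]; 
    if len(X)<5: print(lab,len(X));return
    r=cv2.minAreaRect((X[:,:2]*1000).astype(np.float32))
    print(lab,len(X),'med',X.mean(0).round(4),'rect mm',[np.round(a,1) for a in r],'z',np.percentile(X[:,2],[5,50,95]).round(4))
blob(200,245,205,250,.03,.05,'A')
blob(345,390,200,240,.03,.05,'D')
blob(258,288,208,240,.02,.05,'stB')
blob(298,328,208,240,.02,.05,'stC')
blob(200,365,100,150,.05,.075,'rail')
blob(85,165,145,245,.012,.025,'tray')
blob(85,165,145,245,.003,.025,'trayall')
blob(425,500,180,245,.085,.11,'fork')
blob(425,500,180,245,.115,.25,'handle')
blob(425,500,180,245,.15,.25,'handletop')
blob(190,395,185,260,-.003,.006,'mat?')
blob(235,310,160,180,.004,.04,'screw')
b=np.array([C[v,u] for v,u in [(222,228),(219,367)]]) 
bi=cv2.resize(im[190:250,195:400],None,fx=3.9,fy=3.9,interpolation=cv2.INTER_CUBIC); save('matzoom',bi)
g=cv2.resize(im[170:250,420:510],None,fx=6,fy=6,interpolation=cv2.INTER_CUBIC); save('gz',g)
E
```

```text
A 387 med [0.4497 0.1407 0.0385] rect mm [array([449.8, 141.2]), array([44.2, 44.3]), np.float64(23.1)] z [0.0351 0.0387 0.0413]
D 418 med [ 0.4685 -0.1712  0.0383] rect mm [array([ 468.6, -171.4]), array([44.1, 44.5]), np.float64(4.7)] z [0.0353 0.0384 0.0412]
stB 226 med [0.4572 0.0327 0.0346] rect mm [array([456.8,  33.1]), array([35. , 34.9]), np.float64(89.5)] z [0.0321 0.0346 0.0371]
stC 227 med [ 0.4592 -0.0559  0.0346] rect mm [array([458.5, -55.9]), array([34.7, 34.8]), np.float64(89.4)] z [0.0319 0.0347 0.0372]
rail 2197 med [0.6734 0.011  0.0601] rect mm [array([674.3,  11.7]), array([ 31.6, 319.9]), np.float64(2.6)] z [0.0562 0.0604 0.0631]
tray 813 med [0.5282 0.3697 0.0176] rect mm [array([526.7, 367.4]), array([141.3, 200. ]), np.float64(88.5)] z [0.0134 0.0178 0.0208]
trayall 5518 med [0.5271 0.3693 0.0076] rect mm [array([531. , 371.4]), array([231.3, 182.5]), np.float64(1.6)] z [0.0035 0.0061 0.0186]
fork 600 med [ 0.4855 -0.364   0.1007] rect mm [array([ 481.7, -367.7]), array([43.7, 74.3]), np.float64(79.1)] z [0.0939 0.1006 0.1074]
handle 280 med [ 0.4721 -0.3613  0.1555] rect mm [array([ 472.3, -365.2]), array([22. , 20.6]), np.float64(76.7)] z [0.1196 0.1628 0.1739]
handletop 180 med [ 0.4723 -0.363   0.168 ] rect mm [array([ 472.5, -365.6]), array([21.2, 20.1]), np.float64(76.7)] z [0.153  0.1708 0.1745]
mat? 13676 med [ 0.4649 -0.0093  0.0016] rect mm [array([465.5,  -9. ]), array([462.9, 168.3]), np.float64(89.8)] z [-0.0014  0.0016  0.0047]
screw 491 med [0.576  0.0123 0.0209] rect mm [array([584.2,  38.9]), array([158.8,  42.8]), np.float64(89.1)] z [0.0053 0.0225 0.0273]
```

View pics/matzoom.png

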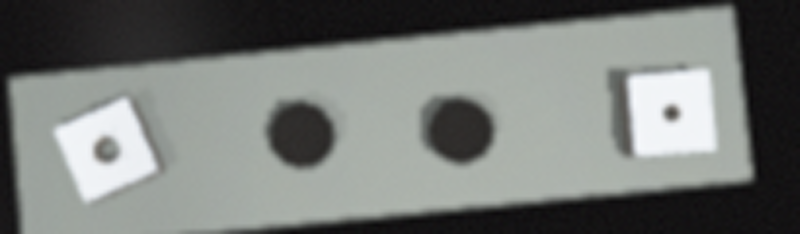

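View pics/gz.png

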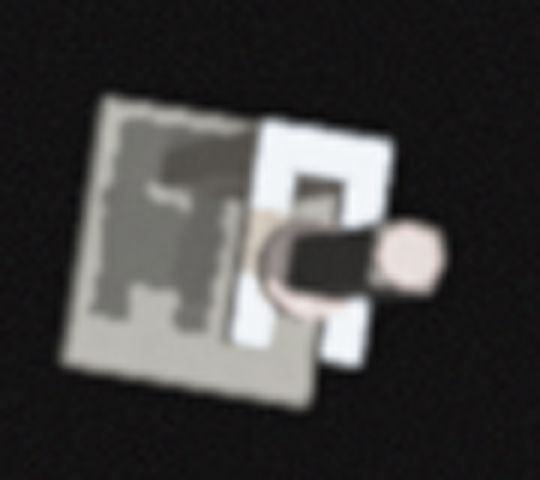

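drive_tool(steps=[[0, 5, 0, 8, 0.2], [0, 26.8, 17.1, 8, 0.974], [0, 26.8, 17.1, 8, 0.974], [0, 26.8, 17.1, 8, 0.974], [0, 26.8, 17.1, 8, 0.974], [0, 26.8, 17.1, 8, 0.974], [0, 26.8, 17.1, 8, 0.974], [0, 26.8, 17.1, 8, 0.974], [0, 26.8, 17.1, 8, 0.974], [0, 26.8, 17.1, 8, 0.974], [0, 26.8, 17.1, 8, 0.974], [0, 26.8, 17.1, 8, 0.974]])

```text
time: 1.15
tcp_pos: [0.4717, -0.367, 0.2847]
ee_rot: [0.438, -0.439, 0.555, -0.554]
ft_force: [-0.1, -0.9, -0.0]
gripper_width: 0.0943
```

```bash
python3 - <<'E'
from h import *
im,d,P=snap('wrist','wrist1'); C=cloud('wrist',d,P)
s=status.get_state();print(s['time'],s['tcp_pos'],s['q'],P[0][:,0],np.degrees(np.arctan2(P[0][1,0],P[0][0,0])))
def blob(M,lab):
    X=C[M&(d>0)&(C[...,0]>.4)]
    if len(X)<5: print(lab,len(X));return
    r=cv2.minAreaRect((X[:,:2]*1000).astype(np.float32)); print(lab,len(X),X.mean(0).round(4),[np.round(a,1) for a in r])
z=C[...,2]
near=(np.hypot(C[...,0]-.472,C[...,1]+.3655)<.09)
blob(near&(z>.165)&(z<.176),'top'); blob(near&(z>.096)&(z<.102),'fork'); blob(near&(z>.103)&(z<.109),'collar')
E
```

```text
1.2 [ 0.47150364 -0.36721184  0.28468904] [-8.06008693e-01  2.07520029e-01  1.37793745e+00 -7.24919489e-04
  1.55758759e+00 -5.71197951e-01] [ 0.97297218 -0.23091486 -0.00186326] -13.35096275505682
top 590 [ 0.4749 -0.3632  0.1714] [array([ 474.7, -364.3]), array([20.4, 19.9]), np.float64(80.1)]
fork 1624 [ 0.4914 -0.3647  0.1002] [array([ 483.8, -366. ]), array([42.5, 74. ]), np.float64(79.8)]
collar 338 [ 0.4762 -0.358   0.1062] [array([ 475.6, -361.1]), array([26.5, 33.5]), np.float64(73.3)]
```

View pics/wrist1.png

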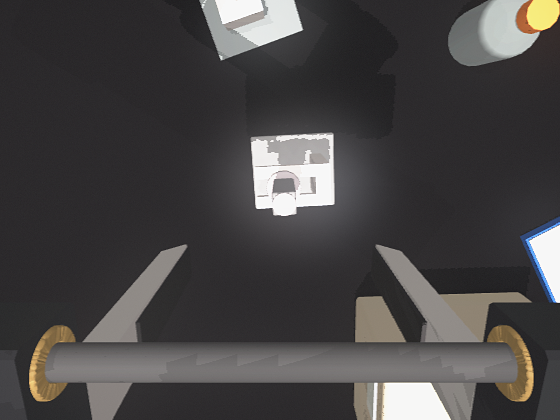

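The handle top centre is at (285,205) in the wrist view, i.e. (0.474, -0.3645), with its yaw about -10°. I descend and grip.

drive_tool(steps=[[0, 0.25, 0.25, -4, 0.05], [0, 0.25, 0.25, -8, 0.05], [0, 0.25, 0.25, -12, 0.05], [0, 0.25, 0.25, -15, 0.05], [0, 0.25, 0.25, -16.7, 0.05], [0, 0.25, 0.25, -16.7, 0.05], [0.9, 0.25, 0.25, -16.7, 0.05], [0.9, 0.25, 0.25, -16.7, 0.05], [0.9, 0.25, 0.25, -16.7, 0.05], [0.9, 0.25, 0.25, -16.7, 0.05], [0.9, 0.25, 0.25, -16.7, 0.05], [0.9, 0.25, 0.25, -16.7, 0.05]], grip_force=30)

```text
time: 2.2
tcp_pos: [0.4762, -0.3642, 0.1197]
ee_rot: [-0.453, 0.452, -0.543, 0.544]
ft_force: [-0.2, -0.0, -0.3]
gripper_width: 0.0578
```

drive_tool(steps=[[0.9, 0, 0, 0, 0], [0.9, 0, 0, 0, 0], [0.9, 0, 0, 0, 0]])

```text
time: 2.45
tcp_pos: [0.4757, -0.3636, 0.1185]
ee_rot: [-0.453, 0.453, -0.543, 0.543]
ft_force: [-1.0, -0.2, -1.6]
gripper_width: 0.0374
```

drive_tool(steps=[[0.9, 0, 0, 0, 0], [0.9, 0, 0, 0, 0], [0.9, 0, 0, 0, 0], [0.9, 0, 0, 0, 0], [0.9, 0, 0, 0, 0]])

```text
time: 2.87
tcp_pos: [0.4755, -0.3636, 0.1183]
ee_rot: [0.452, -0.453, 0.544, -0.543]
ft_force: [-0.5, 0.3, 0.1]
gripper_width: 0.0196
```

```bash
python3 - <<'E'
from h import *
im,d,P=snap('scene','scene1');
s=status.get_state();print(s['time'],s['tcp_pos'],s['ft_force'],s['gripper_width'],s['ee_rot'])
save('sc1z',cv2.resize(im[180:320,60:200],None,fx=4,fy=4,interpolation=cv2.INTER_CUBIC))
E
```

```text
2.9167 [ 0.47543997 -0.36355676  0.11831263] [-1.38433134 -0.8615308   0.59070412] 0.020147725738591665 [ 0.45243938 -0.45253022  0.54356237 -0.54318962]
```

View pics/sc1z.png

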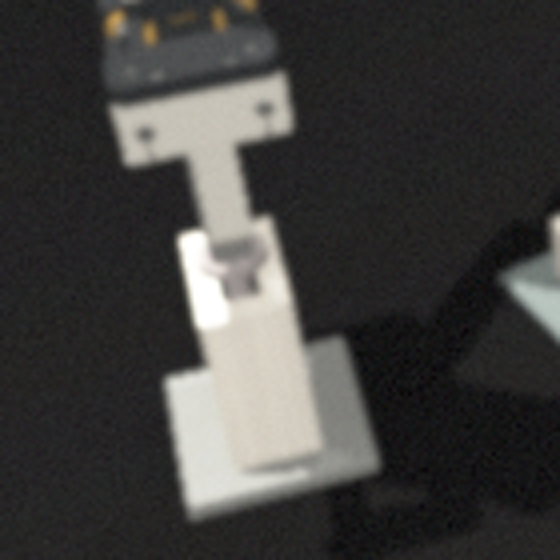

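The gauge is gripped at 20 mm. I lift it and carry it toward block A.

drive_tool(steps=[[0.9, 0, 0, 2, 0], [0.9, 0, 0, 5, 0], [0.9, 0, 0, 9, 0], [0.9, 0, 0, 13, 0], [0.9, 0, 4, 13, 0], [0.9, 0, 8, 13, 0], [0.9, 0, 12, 13, 0], [0.9, 0, 16, 13, 0], [0.9, 0, 20, 13, 0], [0.9, 0, 24, 13, 0], [0.9, 0, 28, 13, 0], [0.9, 0, 32, 13, 0]])

```text
time: 3.92
tcp_pos: [0.4751, -0.0418, 0.2483]
ee_rot: [-0.452, 0.452, -0.543, 0.544]
ft_force: [1.6, 0.3, -0.4]
gripper_width: 0.02
```

drive_tool(steps=[[0.9, -1.2, 4, -2, 0], [0.9, -2.5, 8, -4, 0], [0.9, -2.5, 9, -4, 0], [0.9, -2.5, 9, -4, 0], [0.9, -2.5, 9, -4, 0], [0.9, -2.5, 9, -4, 0]])

```text
time: 4.42
tcp_pos: [0.4513, 0.0457, 0.209]
ee_rot: [-0.453, 0.452, -0.543, 0.544]
ft_force: [0.5, -0.7, -1.0]
gripper_width: 0.0199
```

```bash
python3 - <<'E'
from h import *
im,d,P=snap('wrist','wrist2'); C=cloud('wrist',d,P)
s=status.get_state();print(s['time'],s['tcp_pos'],s['gripper_width'],np.degrees(np.arctan2(P[0][1,0],P[0][0,0])))
E
```

```text
4.4667 [0.45156602 0.04532341 0.20915629] 0.020012496754555874 -10.36965150510517
```

View pics/wrist2.png

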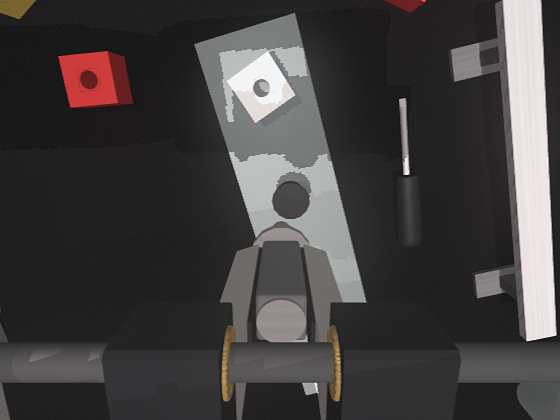

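Block A is at (262,87) in the wrist view with its bore visible. Stopper b is at (291,200).

```bash
python3 - <<'E'
from h import *
im,d,P=load('wrist2'); C=cloud('wrist',d,P)
M=(abs(C[...,2]-.038)<.004)&(np.hypot(C[...,0]-.45,C[...,1]-.141)<.045)
X=C[M]; r=cv2.minAreaRect((X[:,:2]*1000).astype(np.float32)); print(X.mean(0),r)
# top face filled quad centre in pixels, bore
g=im.max(2); roi=np.zeros_like(g); roi[45:130,220:305]=g[45:130,220:305]
f=cv2.morphologyEx(M.astype(np.uint8),cv2.MORPH_CLOSE,np.ones((3,3)))
cs,h=cv2.findContours(f,cv2.RETR_CCOMP,cv2.CHAIN_APPROX_NONE)
for c,hh in zip(cs,h[0]):
    if len(c)>10:
        A=np.array([ray('wrist',u,v,.038,P)[:2]*1000 for u,v in c[:,0]],np.float32)
        print(hh[3],len(c),cv2.minEnclosingCircle(A),A.mean(0),cv2.fitEllipse(A), cv2.contourArea(A))
save('w2z',cv2.resize(im[40:140,210:320],None,fx=5,fy=5,interpolation=cv2.INTER_CUBIC))
E
```

```text
[0.45149769 0.14393234 0.03815432] ((451.401123046875, 143.48739624023438), (44.18217849731445, 44.0860481262207), 23.67939567565918)
-1 165 ((451.6463623046875, 143.64727783203125), 30.792285919189453) [451.76804 143.70949] ((451.5111083984375, 143.54049682617188), (51.09488296508789, 51.56438064575195), 20.03914451599121) 1873.8254898677114
0 51 ((451.5135803222656, 143.38424682617188), 8.414596557617188) [451.5111  143.30167] ((451.5233459472656, 143.28701782226562), (15.70828914642334, 16.398433685302734), 118.24331665039062) 200.76084735943004
```

View pics/w2z.png

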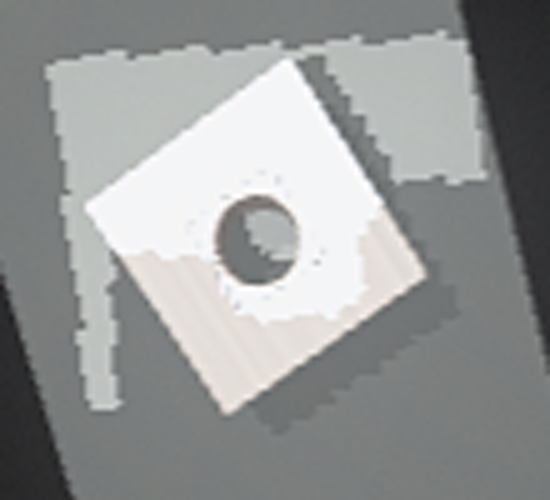

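```bash
python3 - <<'E'
from h import *
im,d,P=load('wrist2'); C=cloud('wrist',d,P); t=np.array([.45157,.04532,.20916])
for a,b,l in((.045,.06,'top'),(-.020,-.008,'collar'),(-.07,-.022,'pin')):
    M=(C[...,2]-t[2]>a)&(C[...,2]-t[2]<b)&(np.hypot(*(C[...,:2]-t[:2]).transpose(2,0,1))<.03)
    X=C[M]-t
    if len(X)>4: print(l,len(X),X.mean(0),cv2.minEnclosingCircle((X[:,:2]*1000).astype(np.float32)),cv2.minAreaRect((X[:,:2]*1000).astype(np.float32)))
ax=P[0][:,0];print(ax)
E
```

```text
top 4062 [0.00073209 0.00478812 0.05269877] ((1.7680007219314575, 9.721015930175781), 22.19552230834961) ((0.2304229736328125, 0.6157655715942383), (22.75596046447754, 44.347145080566406), 80.28593444824219)
collar 754 [ 0.00194431  0.01129698 -0.01255243] ((1.1747286319732666, 6.72819709777832), 15.144108772277832) ((1.9411239624023438, 10.906314849853516), (11.308753967285156, 30.272109985351562), 79.68562316894531)
pin 40 [ 0.00088669  0.00525753 -0.05541699] ((0.6127938032150269, 3.7651238441467285), 4.342552661895752) ((0.8143272399902344, 4.872920989990234), (2.2519595623016357, 8.684905052185059), 79.68933868408203)
[ 0.98366617 -0.179998    0.00125571]
```

```bash
python3 - <<'E'
from h import *
im,d,P=load('wrist2'); C=cloud('wrist',d,P); t=np.array([.45157,.04532,.20916])
fw=np.array([.18,.9837]); jx=np.array([.9837,-.18])
D=C-t; a=D[...,:2]@fw*1000; j=D[...,:2]@jx*1000; z=D[...,2]*1000
for lo,hi,l in((48,60,'top'),(-15,-10,'collartop'),(-21,-10,'collar'),(-70,-25,'pin')):
    M=(z>lo)&(z<hi)&(np.hypot(a,j)<30)&(d>0)
    if M.sum(): print(l,M.sum(),'fw',np.percentile(a[M],[0,2,50,98,100]).round(1),'jaw',np.percentile(j[M],[0,2,98,100]).round(1),'z',np.percentile(z[M],[2,50,98]).round(1))
v,u=np.where((z<-25)&(z>-70)&(np.hypot(a,j)<30)); print(v.min(),v.max(),u.min(),u.max())
save('w2g',cv2.resize(im[210:350,210:350],None,fx=4,fy=4,interpolation=cv2.INTER_CUBIC))
E
```

```text
top 3666 fw [-10.6  -8.4   5.8  11.5  12.2] jaw [-22.2 -20.4  20.2  22.2] z [48.6 53.6 59.2]
collartop 646 fw [ 5.4  6.1 11.3 16.1 16.7] jaw [-15.2 -13.7  13.4  15.1] z [-14.6 -12.3 -11. ]
collar 717 fw [ 5.4  6.2 11.6 16.1 16.7] jaw [-15.2 -14.   13.8  15.1] z [-16.9 -12.4 -11. ]
pin 40 fw [3.8 3.8 5.4 6.  6.1] jaw [-4.4 -3.9  3.7  4.3] z [-58.8 -55.8 -51.2]
221 224 274 287
```

View pics/w2g.png

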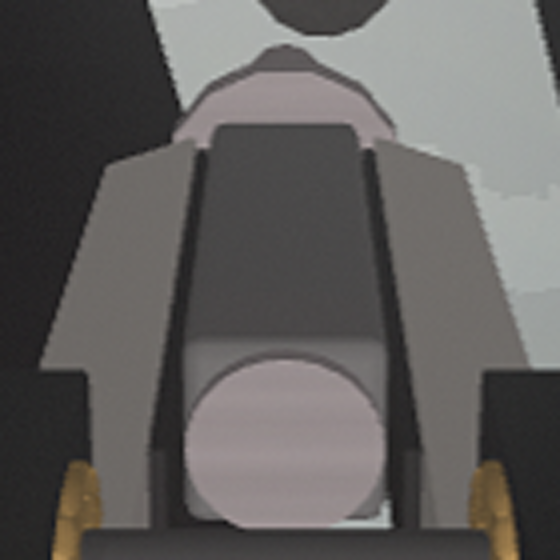

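drive_tool(steps=[[0.9, 0, 4, -2, 0], [0.9, 0, 5.5, -6, 0], [0.9, 0, 5.5, -8.8, 0], [0.9, 0, 5.5, -8.8, 0], [0.9, 0, 5.5, -8.8, 0], [0.9, 0, 5.5, -8.8, 0], [0.9, 0, 5.5, -8.8, 0]])

```text
time: 5.05
tcp_pos: [0.4533, 0.1005, 0.1231]
ee_rot: [-0.453, 0.451, -0.543, 0.545]
ft_force: [0.4, 0.6, -1.6]
gripper_width: 0.0199
```

```bash
cat >> h.py <<'E'
def bore(n,x,y,P=None):
    im,d,P=load(n); C=cloud('wrist',d,P)
    M=(abs(C[...,2]-.038)<.004)&(np.hypot(C[...,0]-x,C[...,1]-y)<.045)
    X=C[M]; print('face',X.mean(0).round(4),cv2.minAreaRect((X[:,:2]*1000).astype(np.float32)))
    cs,h=cv2.findContours(M.astype(np.uint8),cv2.RETR_CCOMP,cv2.CHAIN_APPROX_NONE)
    for c,hh in zip(cs,h[0]):
        if len(c)>20:
            A=np.array([ray('wrist',u,v,.038,P)[:2]*1000 for u,v in c[:,0]],np.float32)
            print(hh[3],len(c),'circ',np.round(cv2.minEnclosingCircle(A)[0],1),cv2.minEnclosingCircle(A)[1],'ell',[np.round(q,1) for q in cv2.fitEllipse(A)])
def gauge(n,t):
    im,d,P=load(n); C=cloud('wrist',d,P); jx=P[0][:2,0]; fw=np.array([-jx[1],jx[0]])
    D=C-np.array(t); a=D[...,:2]@fw*1000; j=D[...,:2]@jx*1000; z=D[...,2]*1000
    for lo,hi,l in((-21,-10,'collar'),(-66,-25,'pin')):
        M=(z>lo)&(z<hi)&(np.hypot(a,j)<22)&(d>0)
        if M.sum(): print(l,M.sum(),'fw',np.percentile(a[M],[0,2,50,98,100]).round(1),'jaw',np.percentile(j[M],[0,2,98,100]).round(1),'z',np.percentile(z[M],[2,50,98]).round(1))
E
python3 - <<'E'
from h import *
s=status.get_state();snap('wrist','wrist3');print(s['time'],s['tcp_pos'])
bore('wrist3',.4515,.1435); gauge('wrist3',s['tcp_pos'])
E
```

```text
5.05 [0.45328277 0.1004947  0.12309074]
face [0.4517 0.1441 0.0382] ((451.58026123046875, 143.50973510742188), (44.00111770629883, 44.008113861083984), 23.619043350219727)
-1 200 circ [451.6 143.4] 30.48724937438965 ell [array([451.6, 143.6]), array([51.2, 51.4]), np.float64(137.2)]
0 62 circ [451.7 143.9] 8.298999786376953 ell [array([451.7, 143.8]), array([15.3, 16. ]), np.float64(65.2)]
collar 714 fw [ 4.8  6.  11.2 15.9 16.1] jaw [-15.  -13.6  14.1  15.5] z [-16.9 -12.3 -10.8]
pin 40 fw [3.4 3.5 5.1 5.7 5.7] jaw [-3.9 -3.3  4.3  4.8] z [-58.3 -55.4 -50.9]
```

View pics/wrist3.png

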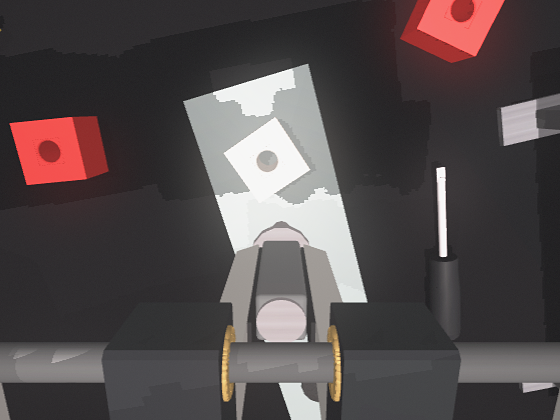

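drive_tool(steps=[[0.9, 0, 0, 0, 0], [0.9, 0, 0, 0, 0], [0.9, 0, 0, 0, 0]])

```text
time: 5.35
tcp_pos: [0.4513, 0.1012, 0.1213]
ee_rot: [-0.453, 0.452, -0.543, 0.544]
ft_force: [0.5, -0.1, -2.1]
gripper_width: 0.0199
```

drive_tool(steps=[[0.9, 0.05, 2.5, 0, 0], [0.9, 0.05, 4.3, -0.5, 0], [0.9, 0.05, 4.3, -1.2, 0], [0.9, 0.05, 4.3, -1.2, 0], [0.9, 0.05, 4.3, -1.2, 0], [0.9, 0.05, 4.3, -1.2, 0]])

```text
time: 5.85
tcp_pos: [0.451, 0.1437, 0.1084]
ee_rot: [-0.452, 0.453, -0.543, 0.544]
ft_force: [-0.2, -0.5, -1.1]
gripper_width: 0.0198
```

```bash
python3 - <<'E'
from h import *
s=status.get_state();snap('wrist','wrist4');print(s['time'],s['tcp_pos'],s['ft_force'])
gauge('wrist4',s['tcp_pos'])
im,_,_=load('wrist4'); save('w4z',cv2.resize(im[150:290,200:360],None,fx=4,fy=4,interpolation=cv2.INTER_CUBIC))
E
```

```text
5.85 [0.45101254 0.14366757 0.10835686] [-0.15641646 -0.50595507 -1.08397427]
collar 712 fw [ 4.8  5.9 11.1 15.8 16.1] jaw [-15.1 -13.6  14.1  15.5] z [-16.8 -12.2 -10.8]
pin 40 fw [3.2 3.5 5.1 5.6 5.6] jaw [-4.2 -3.7  4.   4.5] z [-58.8 -55.6 -51.7]
```

View pics/w4z.png

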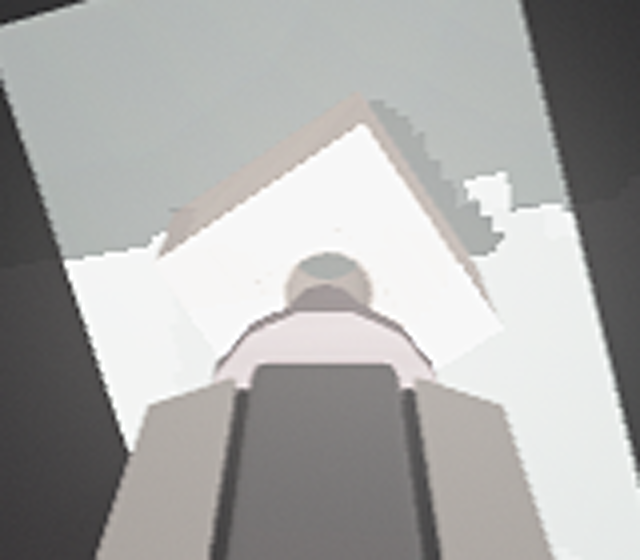

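drive_tool(steps=[[0.9, 0.08, 0.05, 0, 0], [0.9, 0.08, 0.05, 0, 0], [0.9, 0.08, 0.05, -0.5, 0], [0.9, 0.08, 0.05, -0.8, 0], [0.9, 0.08, 0.05, -1.1, 0], [0.9, 0.08, 0.05, -1.3, 0], [0.9, 0.08, 0.05, -1.5, 0]])

```text
time: 6.48
tcp_pos: [0.4517, 0.1448, 0.093]
ee_rot: [0.452, -0.453, 0.543, -0.543]
ft_force: [0.4, 0.0, -1.9]
gripper_width: 0.02
```

```bash
python3 - <<'E'
from h import *
s=status.get_state();print(s['time'],s['tcp_pos'],s['ft_force']); snap('wrist','wrist5')
im,_,_=load('wrist5'); save('w5z',cv2.resize(im[150:290,200:360],None,fx=4,fy=4,interpolation=cv2.INTER_CUBIC))
s=status.get_state();print(s['time'],s['tcp_pos'],s['ft_force'])
gauge('wrist5',s['tcp_pos'])
E
```

```text
6.4833 [0.45166442 0.1448035  0.09296083] [ 4.03279790e-01  3.90141102e-04 -1.85727744e+00]
6.5333 [0.45140097 0.14476521 0.09265369] [-0.5800484  -0.77960297 -1.36483782]
collar 715 fw [ 4.9  5.9 11.2 15.9 16.2] jaw [-14.9 -13.4  14.3  15.7] z [-16.6 -11.9 -10.6]
pin 1773 fw [-10.2  -5.9   9.1  20.7  21.9] jaw [-21.8 -20.5  20.5  22. ] z [-61.1 -54.5 -53. ]
```

View pics/w5z.png

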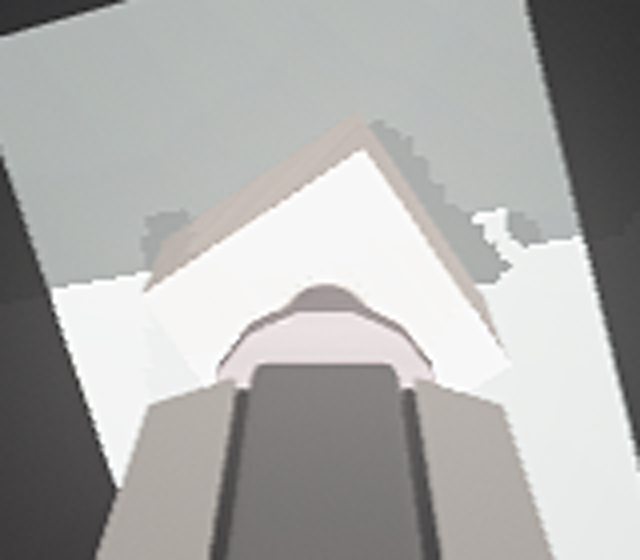

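drive_tool(steps=[[0.9, 0, 0, -0.4, 0], [0.9, 0, 0, -0.8, 0], [0.9, 0, 0, -1.2, 0], [0.9, 0, 0, -1.6, 0], [0.9, 0, 0, -2.0, 0], [0.9, 0, 0, -2.0, 0], [0.9, 0, 0, -2.0, 0], [0.9, 0, 0, -2.0, 0], [0.9, 0, 0, -2.0, 0]])

```text
time: 7.28
tcp_pos: [0.4522, 0.1449, 0.0737]
ee_rot: [-0.453, 0.452, -0.543, 0.543]
ft_force: [-0.3, -0.3, -1.3]
gripper_width: 0.0193
```

```bash
python3 - <<'E'
from h import *
s=status.get_state();print(s['time'],s['tcp_pos'],s['ft_force'],s['gripper_width'])
im,_,_=snap('wrist','wrist6'); save('w6z',cv2.resize(im[150:290,200:360],None,fx=4,fy=4,interpolation=cv2.INTER_CUBIC))
gauge('wrist6',s['tcp_pos'])
E
```

```text
7.2833 [0.45218464 0.14486333 0.07368478] [-0.34293828 -0.32539103 -1.30527505] 0.019312985380546953
collar 713 fw [ 4.7  5.9 11.2 15.8 16.2] jaw [-15.2 -13.7  14.   15.4] z [-17.  -12.3 -10.8]
pin 1678 fw [-4.6 -2.6 12.3 20.9 21.8] jaw [-21.7 -20.4  20.7  21.9] z [-61.3 -35.6 -34.2]
```

View pics/w6z.png

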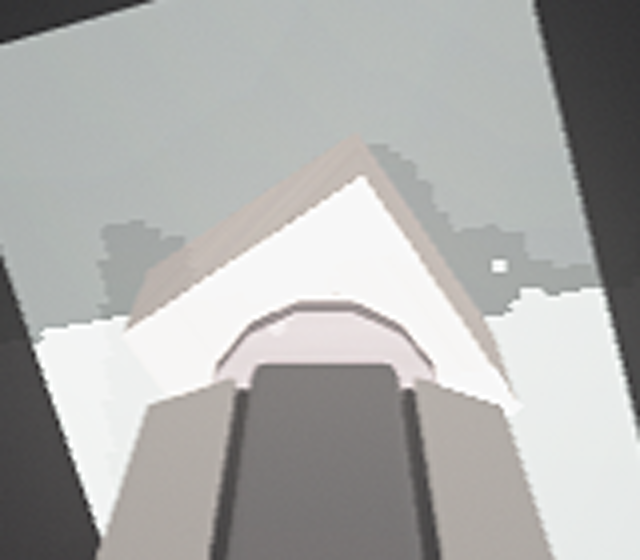

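Pin 25 mm deep: block A takes the gauge. On to block D.

drive_tool(steps=[[0.9, 0, 0, 1, 0], [0.9, 0, 0, 3, 0], [0.9, 0, 0, 6, 0], [0.9, 0, 0, 10, 0], [0.9, 0, -3, 12, 0], [0.9, 0.2, -7, 12, 0], [0.9, 0.5, -11, 12, 0], [0.9, 0.8, -15, 12, 0], [0.9, 1.1, -19, 12, 0], [0.9, 1.4, -23, 12, 0], [0.9, 1.7, -27, 12, 0], [0.9, 1.7, -31, 12, 0]])

```text
time: 8.33
tcp_pos: [0.4692, -0.1673, 0.1947]
ee_rot: [-0.453, 0.452, -0.543, 0.544]
ft_force: [1.7, 0.5, -0.7]
gripper_width: 0.0199
```

drive_tool(steps=[[0.9, 0, -4, 0, 0], [0.9, 0, -6.5, 0, 0], [0.9, 0, -6.5, -4, 0], [0.9, 0, -6.5, -7, 0], [0.9, 0, -6.5, -7, 0], [0.9, 0, -6.5, -7, 0], [0.9, 0, -6.5, -7, 0], [0.9, 0, -6.5, -7, 0]])

```text
time: 9.0
tcp_pos: [0.4708, -0.231, 0.1263]
ee_rot: [-0.453, 0.452, -0.541, 0.545]
ft_force: [0.2, 0.1, -0.4]
gripper_width: 0.02
```

```bash
python3 - <<'E'
from h import *
s=status.get_state();snap('wrist','wrist7');print(s['time'],s['tcp_pos'])
bore('wrist7',.4695,-.170); gauge('wrist7',s['tcp_pos'])
E
```

```text
9.0 [ 0.47077829 -0.23099401  0.12626632]
face [ 0.4708 -0.1692  0.0382] ((470.5697326660156, -169.72283935546875), (44.22673034667969, 44.064571380615234), 4.085830211639404)
-1 239 circ [ 470.7 -169.6] 30.589262008666992 ell [array([ 470.7, -169.6]), array([51.2, 51.4]), np.float64(13.9)]
0 43 circ [ 470.8 -169.5] 5.751812934875488 ell [array([ 470.9, -169.5]), array([10.7, 11.1]), np.float64(50.6)]
collar 719 fw [ 4.9  5.9 11.2 15.7 16. ] jaw [-15.1 -13.7  14.1  15.5] z [-17.  -12.3 -10.8]
pin 40 fw [3.3 3.6 5.1 5.6 5.7] jaw [-3.9 -3.4  4.3  4.8] z [-58.5 -55.7 -50.8]
```

View pics/wrist7.png

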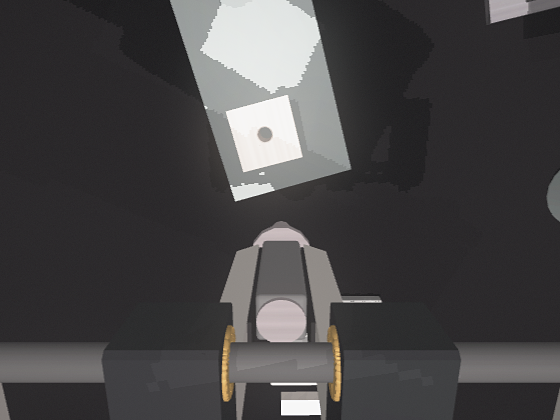

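drive_tool(steps=[[0.9, 0, 3, 0, 0], [0.9, 0, 6.2, -0.5, 0], [0.9, 0, 6.2, -1.8, 0], [0.9, 0, 6.2, -1.8, 0], [0.9, 0, 6.2, -1.8, 0], [0.9, 0, 6.2, -1.8, 0]])

```text
time: 9.55
tcp_pos: [0.4701, -0.1691, 0.107]
ee_rot: [-0.453, 0.452, -0.542, 0.544]
ft_force: [0.1, -0.6, -1.5]
gripper_width: 0.0202
```

```bash
python3 - <<'E'
from h import *
s=status.get_state();snap('wrist','wrist8');print(s['time'],s['tcp_pos'],s['ft_force'])
im,_,_=load('wrist8'); save('w8z',cv2.resize(im[150:290,200:360],None,fx=4,fy=4,interpolation=cv2.INTER_CUBIC))
E
```

```text
9.55 [ 0.47005471 -0.16907394  0.10695333] [ 0.12336223 -0.61114468 -1.51038877]
```

View pics/w8z.png

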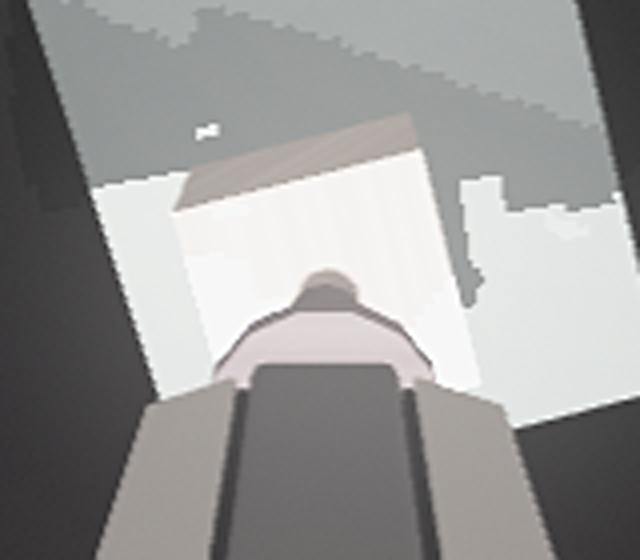

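Aligned within about a millimetre. I lower onto the mouth in small steps.

drive_tool(steps=[[0.9, 0.07, 0, -0.3, 0], [0.9, 0.07, 0, -0.6, 0], [0.9, 0.07, 0, -0.8, 0], [0.9, 0.07, 0, -0.9, 0], [0.9, 0.07, 0, -0.95, 0], [0.9, 0.07, 0, -1.0, 0], [0.9, 0.07, 0, -1.0, 0], [0.9, 0.07, 0, -1.0, 0]])

```text
time: 10.27
tcp_pos: [0.4701, -0.1689, 0.0979]
ee_rot: [-0.452, 0.453, -0.543, 0.544]
ft_force: [-4.0, 0.9, 13.2]
gripper_width: 0.02
```

drive_tool(steps=[[0.9, 0, 0, 0.02, 0], [0.9, 0, 0, 0.02, 0], [0.9, 0, 0, 0.02, 0], [0.9, 0, 0, 0.02, 0]])

```text
time: 10.6
tcp_pos: [0.4701, -0.1689, 0.098]
ee_rot: [-0.452, 0.453, -0.543, 0.544]
ft_force: [-4.3, 2.7, 12.4]
gripper_width: 0.0199
```

```bash
python3 - <<'E'
from h import *
im,_,_=snap('wrist','wrist9'); s=status.get_state();print(s['time'],s['tcp_pos'],s['ft_force'],s['gripper_width']);gauge('wrist9',s['tcp_pos'])
E
```

```text
10.65 [ 0.47006208 -0.16888914  0.09794022] [-3.1624118   1.57126524 12.1304563 ] 0.020195053615932657
collar 721 fw [ 4.9  5.9 11.2 15.9 16.1] jaw [-15.1 -13.7  13.9  15.4] z [-16.7 -12.2 -10.8]
pin 1807 fw [-9.9 -6.3  8.3 20.8 21.9] jaw [-21.8 -20.3  20.3  21.6] z [-61.2 -59.7 -57.9]
```

D refuses the gauge. The contact force was about 13 N and the tip stayed at mouth height. Now back to the fork.

drive_tool(steps=[[0.9, 0, 0, 2, 0], [0.9, 0, 0, 6, 0], [0.9, 0, 0, 10, 0], [0.9, 0.1, -4, 12, 0], [0.9, 0.2, -8, 12, 0], [0.9, 0.3, -12, 12, 0], [0.9, 0.4, -16, 12, 0], [0.9, 0.5, -19.5, 12, 0], [0.9, 0.5, -19.5, 12, 0], [0.9, 0.5, -19.5, 12, 0], [0.9, 0.5, -19.5, 12, 0], [0.9, 0.5, -19.5, 12, 0]])

```text
time: 11.65
tcp_pos: [0.4745, -0.3619, 0.2152]
ee_rot: [0.453, -0.453, 0.544, -0.543]
ft_force: [-0.5, -0.4, -0.2]
gripper_width: 0.0197
```

```bash
python3 - <<'E'
from h import *
s=status.get_state();print(s['time'],s['tcp_pos'],s['ft_force']);im,_,_=snap('wrist','wrist10'); 
im,_,_=snap('scene','scene2'); save('sc2z',cv2.resize(im[160:320,60:220],None,fx=3.5,fy=3.5,interpolation=cv2.INTER_CUBIC))
E
```

```text
11.65 [ 0.47451788 -0.36189282  0.21519755] [-0.53237207 -0.3641375  -0.23672265]
```

View pics/wrist10.png

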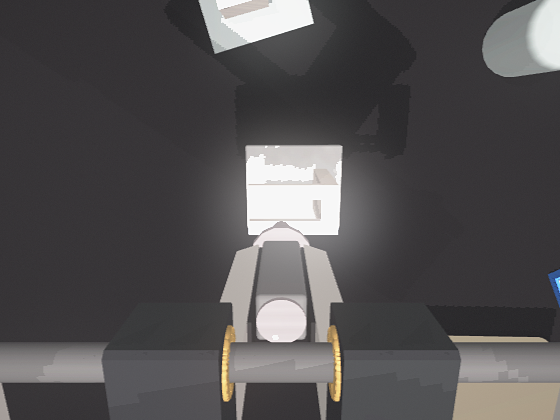

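View pics/sc2z.png

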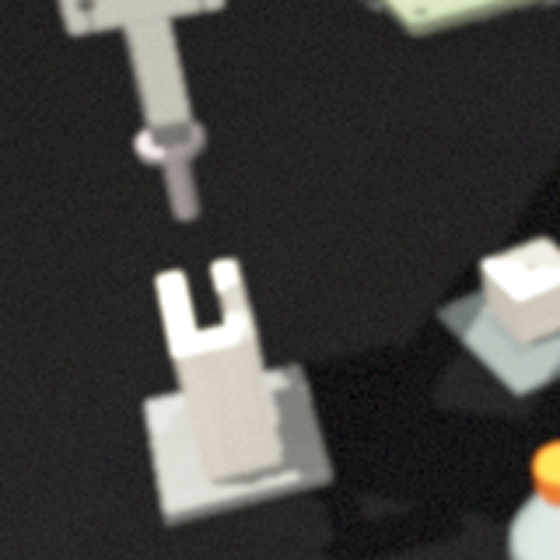

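drive_tool(steps=[[0.9, 0.09, -0.17, 0, 0], [0.9, 0.09, -0.17, -2, 0], [0.9, 0.09, -0.17, -4, 0], [0.9, 0.09, -0.17, -4.5, 0], [0.9, 0.09, -0.17, -4.8, 0], [0.9, 0.09, -0.17, -5.1, 0], [0.9, 0.09, -0.17, -5.8, 0], [0.9, 0.09, -0.17, -6.8, 0], [0.9, 0.09, -0.17, -7.8, 0], [0.9, 0.09, -0.17, -8.6, 0], [0.9, 0.09, -0.17, -8.6, 0]])

```text
time: 12.67
tcp_pos: [0.4741, -0.3635, 0.1268]
ee_rot: [0.452, -0.453, 0.545, -0.542]
ft_force: [-0.0, -0.0, -2.0]
gripper_width: 0.0196
```

drive_tool(steps=[[0.9, 0.1, 0, -0.3, 0], [0.9, 0.1, 0, -0.6, 0], [0.9, 0.1, 0, -0.8, 0], [0.9, 0.1, 0, -0.85, 0], [0.9, 0.1, 0, -0.85, 0], [0.9, 0.1, 0, -0.85, 0]])

```text
time: 13.17
tcp_pos: [0.4767, -0.365, 0.1214]
ee_rot: [-0.453, 0.453, -0.543, 0.544]
ft_force: [0.0, -0.1, -1.9]
gripper_width: 0.0197
```

```bash
python3 - <<'E'
from h import *
s=status.get_state();print(s['time'],s['tcp_pos'],s['ft_force']);im,_,_=snap('wrist','wrist11'); 
im,_,_=snap('scene','scene3'); save('sc3z',cv2.resize(im[160:320,60:220],None,fx=3.5,fy=3.5,interpolation=cv2.INTER_CUBIC))
E
```

```text
13.1667 [ 0.47666077 -0.36502661  0.12143829] [ 0.01449578 -0.11628228 -1.86182579]
```

View pics/sc3z.png

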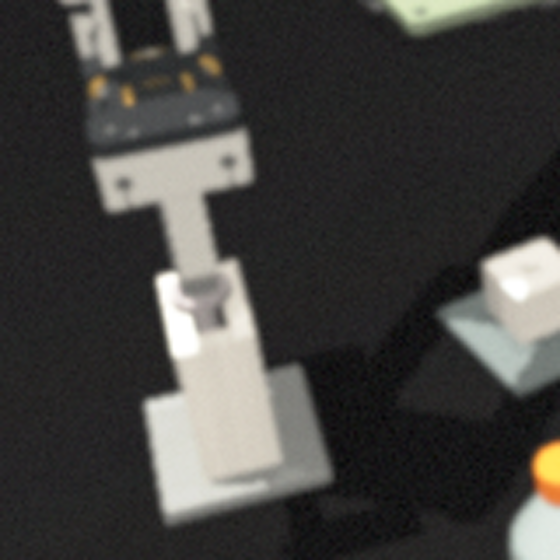

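drive_tool(steps=[[0.9, 0, 0.05, -0.15, 0], [0.9, 0, 0.05, -0.25, 0], [0.9, 0, 0.05, -0.3, 0], [0.9, 0, 0.05, -0.3, 0], [0.9, 0, 0.05, -0.3, 0]])

```text
time: 13.68
tcp_pos: [0.4766, -0.3644, 0.1183]
ee_rot: [-0.453, 0.453, -0.543, 0.543]
ft_force: [-0.7, 0.7, -0.3]
gripper_width: 0.0199
```

drive_tool(steps=[[0.7, 0, 0, 0, 0], [0.5, 0, 0, 0, 0], [0.2, 0, 0, 0, 0], [0, 0, 0, 0, 0], [0, 0, 0, 0, 0], [0, 0, 0, 0, 0], [0, 0, 0, 0, 0], [0, 0, 0, 0, 0], [0, 0, 0, 0, 0], [0, 0, 0, 0, 0], [0, 0, 0, 0, 0], [0, 0, 0, 0, 0]])

```text
time: 14.68
tcp_pos: [0.4765, -0.3643, 0.1181]
ee_rot: [-0.452, 0.452, -0.543, 0.543]
ft_force: [-0.1, 0.5, 0.9]
gripper_width: 0.093
```

drive_tool(steps=[[0, 0, 0, 3, 0], [0, 0, 0, 7, 0], [0, 0, 0, 11, 0], [0, 0, 0, 15, 0], [0, 0, 0, 17, 0], [0, 0, 0, 17, 0], [0, 0, 0, 17, 0], [0, 0, 0, 17, 0]])

```text
time: 15.35
tcp_pos: [0.4759, -0.3637, 0.2864]
ee_rot: [0.452, -0.453, 0.544, -0.542]
ft_force: [1.0, -0.4, -0.5]
gripper_width: 0.0943
```

```bash
python3 - <<'E'
from h import *
s=status.get_state();print(s['time'],s['tcp_pos'],s['ft_force'],s['gripper_width'])
im,d,P=snap('wrist','wrist12'); C=cloud('wrist',d,P); z=C[...,2]
near=(np.hypot(C[...,0]-.475,C[...,1]+.3645)<.09)
for a,b,l in((.165,.176,'top'),(.096,.102,'fork'),(.103,.109,'collar')):
    X=C[near&(z>a)&(z<b)&(d>0)]; print(l,len(X),X.mean(0).round(4),cv2.minAreaRect((X[:,:2]*1000).astype(np.float32)))
im,_,_=snap('scene','scene4'); save('sc4z',cv2.resize(im[160:320,60:220],None,fx=3.5,fy=3.5,interpolation=cv2.INTER_CUBIC))
snap('top','top1')
E
```

```text
15.35 [ 0.47586854 -0.36372035  0.28638785] [ 0.95441021 -0.40565112 -0.51328766] 0.09430477518270297
top 575 [ 0.4765 -0.364   0.1715] ((476.28448486328125, -364.8287048339844), (19.674884796142578, 19.16974639892578), 79.95314025878906)
fork 1616 [ 0.4909 -0.3643  0.1001] ((483.86566162109375, -365.8332824707031), (42.105628967285156, 74.09420013427734), 79.77423858642578)
collar 333 [ 0.4775 -0.3592  0.1062] ((476.7132568359375, -362.0435791015625), (26.414945602416992, 32.773258209228516), 81.0149917602539)
```

View pics/sc4z.png

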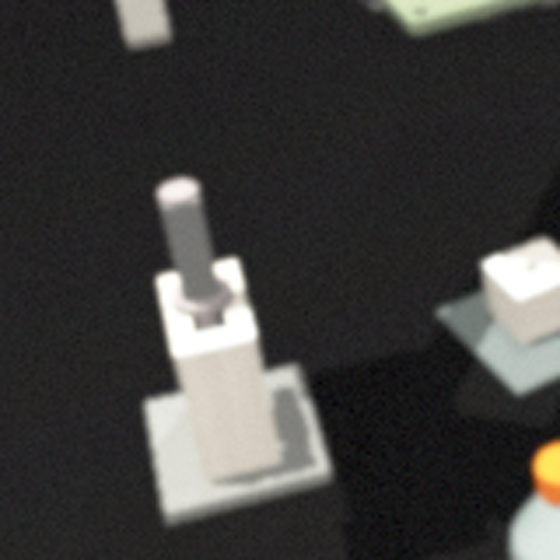

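View pics/top1.png

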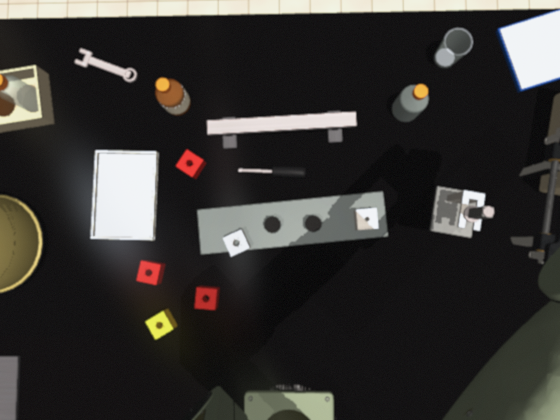

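Gauge is hanging upright, 1.6 mm from its start position. The top view shows block A was knocked from (222,228) to (236,243), still on the mat and upright, so I'll find it again before picking it. First D goes to the tray.

drive_tool(steps=[[0, 0, 4, 0, 0.05], [0, 0, 8, 0, 0.1], [0, 0, 12, -2, 0.15], [0, -0.3, 16, -6, 0.2], [0, -0.6, 19.4, -10, 0.25], [0, -0.6, 19.4, -14, 0.25], [0, -0.6, 19.4, -18, 0.25], [0, -0.6, 19.4, -20, 0.25], [0, -0.6, 19.4, -20, 0.25], [0, -0.6, 19.4, -20, 0.25], [0, -0.6, 19.4, -20, 0.25]])

```text
time: 16.42
tcp_pos: [0.4715, -0.1711, 0.0894]
ee_rot: [0.517, -0.517, 0.482, -0.483]
ft_force: [0.3, -0.4, 0.6]
gripper_width: 0.0938
```

```bash
python3 - <<'E'
from h import *
s=status.get_state();print(s['time'],s['tcp_pos'],s['ft_force'])
im,d,P=snap('wrist','wrist13');C=cloud('wrist',d,P);print(np.degrees(np.arctan2(P[0][1,0],P[0][0,0])))
bore('wrist13',.470,-.170)
E
```

```text
16.4167 [ 0.47152276 -0.17114666  0.08942505] [ 0.33847263 -0.36403801  0.55956871]
3.9449091946065757
face [ 0.4706 -0.1686  0.0382] ((470.7755432128906, -169.6773223876953), (44.096073150634766, 44.6214714050293), 4.1867218017578125)
-1 261 circ [ 470.4 -169.5] 31.025318145751953 ell [array([ 470.6, -169.3]), array([51.3, 52.2]), np.float64(165.0)]
0 44 circ [ 470.6 -169. ] 5.600642204284668 ell [array([ 470.8, -168.9]), array([ 9.9, 10.7]), np.float64(95.2)]
```

View pics/wrist13.png

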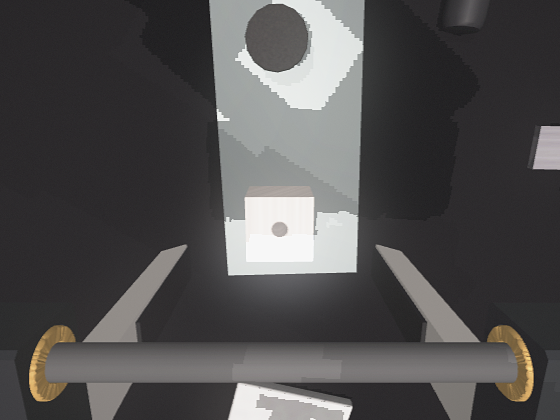

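D (white, bore at (279,229)) sits between the jaws and square to them. I descend and grip.

drive_tool(steps=[[0, -0.05, 0.15, -3, 0], [0, -0.05, 0.15, -6, 0], [0, -0.05, 0.15, -7.8, 0], [0, -0.05, 0.15, -7.8, 0], [0.8, -0.05, 0.15, -7.8, 0], [0.8, -0.05, 0.15, -7.8, 0], [0.8, -0.05, 0.15, -7.8, 0], [0.8, -0.05, 0.15, -7.8, 0], [0.8, -0.05, 0.15, -7.8, 0], [0.8, -0.05, 0.15, -7.8, 0], [0.8, -0.05, 0.15, -7.8, 0], [0.8, -0.05, 0.15, -7.8, 0]])

```text
time: 17.47
tcp_pos: [0.4701, -0.1689, 0.0103]
ee_rot: [0.517, -0.517, 0.483, -0.483]
ft_force: [2.0, 0.8, 1.1]
gripper_width: 0.0439
```

drive_tool(steps=[[0.8, 0, 0, 0, 0], [0.8, 0, 0, 0, 0], [0.8, 0, 0, 1, 0], [0.8, 0, 0, 4, 0], [0.8, 0, 0, 8, 0], [0.8, 0, 0, 12, 0], [0.8, 0, 0, 12, 0]])

```text
time: 18.05
tcp_pos: [0.4756, -0.1719, 0.139]
ee_rot: [0.518, -0.515, 0.477, -0.488]
ft_force: [1.7, -1.7, -0.1]
gripper_width: 0.044
```

drive_tool(steps=[[0.8, 0.4, 4, 1, 0], [0.8, 0.8, 8, 1, 0], [0.8, 1.2, 12, 1, 0], [0.8, 1.6, 16, 1, 0], [0.8, 2.0, 20, 1, 0], [0.8, 2.4, 24, 1, 0], [0.8, 2.8, 28, 1, 0], [0.8, 3.2, 32, 1, 0], [0.8, 3.7, 36, 1, 0], [0.8, 4.2, 40, 1, 0], [0.8, 4.7, 44, 1, -0.05], [0.8, 5.2, 48, 1, -0.1]])

```text
time: 19.05
tcp_pos: [0.5213, 0.313, 0.1397]
ee_rot: [0.491, -0.492, 0.509, -0.508]
ft_force: [0.2, -0.3, -1.4]
gripper_width: 0.0441
```

drive_tool(steps=[[0.8, 0.3, 4, 0, 0], [0.8, 0.5, 5.8, 0, 0], [0.8, 0.5, 5.8, -4, 0], [0.8, 0.5, 5.8, -7, 0], [0.8, 0.5, 5.8, -7, 0], [0.8, 0.5, 5.8, -7, 0]])

```text
time: 19.55
tcp_pos: [0.5244, 0.3679, 0.0673]
ee_rot: [0.49, -0.494, 0.509, -0.507]
ft_force: [-0.2, -0.3, -1.3]
gripper_width: 0.0435
```

```bash
python3 - <<'E'
from h import *
s=status.get_state();print(s['time'],s['tcp_pos'],s['ft_force'],s['gripper_width'])
snap('wrist','wrist14')
E
```

```text
19.55 [0.52438158 0.36789499 0.06729647] [-0.20437959 -0.25014836 -1.27211085] 0.04350165902157804
```

View pics/wrist14.png

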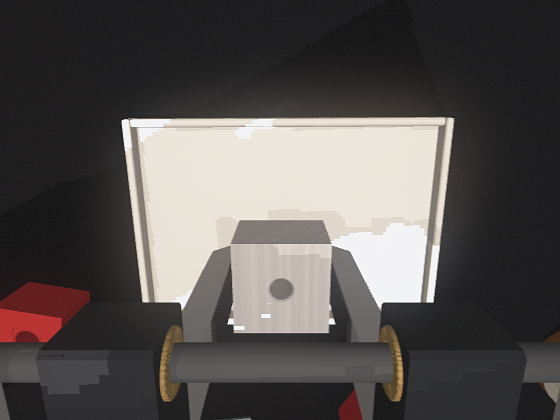

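The block is over the middle of the empty tray. I lower and release.

drive_tool(steps=[[0.8, 0, 0, -2, 0], [0.8, 0, 0, -4, 0], [0.8, 0, 0, -4.8, 0], [0.8, 0, 0, -5.1, 0], [0.8, 0, 0, -5.2, 0], [0.8, 0, 0, -5.2, 0], [0.8, 0, 0, -5.2, 0]])

```text
time: 20.18
tcp_pos: [0.5283, 0.3697, 0.02]
ee_rot: [-0.493, 0.491, -0.508, 0.508]
ft_force: [0.1, 0.4, -1.6]
gripper_width: 0.0436
```

drive_tool(steps=[[0.8, 0, 0, -0.3, 0], [0.8, 0, 0, -0.6, 0], [0.8, 0, 0, -0.65, 0], [0.8, 0, 0, -0.65, 0], [0.8, 0, 0, -0.65, 0]])

```text
time: 20.6
tcp_pos: [0.5281, 0.3697, 0.0132]
ee_rot: [-0.493, 0.491, -0.508, 0.508]
ft_force: [-1.6, -0.3, 6.4]
gripper_width: 0.0436
```

drive_tool(steps=[[0.4, 0, 0, 0, 0], [0, 0, 0, 0, 0], [0, 0, 0, 0, 0], [0, 0, 0, 0, 0], [0, 0, 0, 0, 0], [0, 0, 0, 0, 0], [0, 0, 0, 0, 0], [0, 0, 0, 3, 0], [0, 0, 0, 7, 0], [0, 0, 0, 11, 0], [0, 0, 0, 15, 0], [0, 0, 0, 19, 0]])

```text
time: 21.6
tcp_pos: [0.5267, 0.3689, 0.2034]
ee_rot: [0.492, -0.492, 0.508, -0.508]
ft_force: [0.4, 1.1, -0.1]
gripper_width: 0.094
```

```bash
python3 - <<'E'
from h import *
s=status.get_state();print(s['time'],s['tcp_pos'],s['gripper_width'])
snap('wrist','wrist15');im,d,P=snap('top','top2');C=cloud('top',d,P)
M=(abs(C[...,2]-.038)<.004)&(np.hypot(C[...,0]-.42,C[...,1]-.11)<.06)
X=C[M]; print(len(X)); 
if len(X):print(X.mean(0),cv2.minAreaRect((X[:,:2]*1000).astype(np.float32)))
E
```

```text
21.6 [0.52667418 0.368945   0.20338079] 0.09401416501536755
374
[0.4179825  0.11076623 0.03856473] ((418.0456237792969, 111.00035095214844), (44.01161193847656, 44.16407775878906), 24.25306510925293)
```

View pics/wrist15.png

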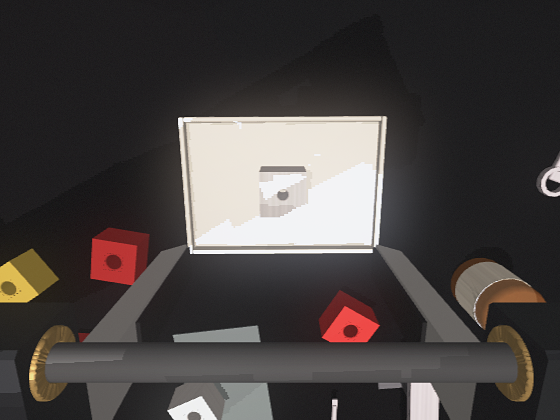

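View pics/top2.png

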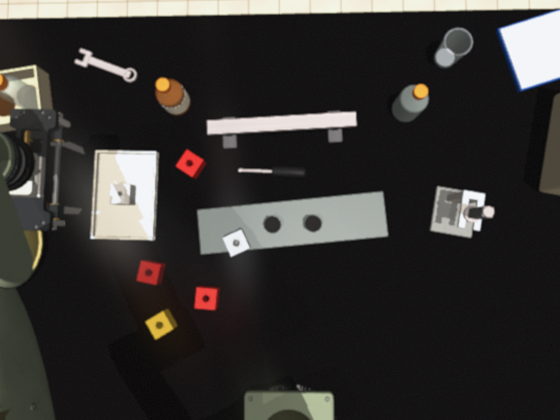

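D rests in the tray at wrist-view (283,195). Block A (236,243 in the top view) is the white block with the wide bore. The red cubes at (206,298) and (149,272) are the look-alikes. I go over A.

drive_tool(steps=[[0, -1.5, -3.6, 0, 0.1], [0, -3, -7.2, 0, 0.2], [0, -4.5, -10.8, 0, 0.3], [0, -6, -14.4, 0, 0.4], [0, -7.5, -18, 0, 0.45], [0, -9, -21.6, -2, 0.45], [0, -10.7, -25.6, -5, 0.45], [0, -10.7, -25.6, -9, 0.45], [0, -10.7, -25.6, -11, 0.45], [0, -10.7, -25.6, -11, 0.45], [0, -10.7, -25.6, -11, 0.45], [0, -10.7, -25.6, -11, 0.45]])

```text
time: 22.7
tcp_pos: [0.4214, 0.1135, 0.0929]
ee_rot: [0.593, -0.592, 0.385, -0.386]
ft_force: [0.6, 0.7, -0.9]
gripper_width: 0.0941
```

```bash
python3 - <<'E'
from h import *
s=status.get_state();print(s['time'],s['tcp_pos'],s['ft_force'])
im,d,P=snap('wrist','wrist16');C=cloud('wrist',d,P);print(np.degrees(np.arctan2(P[0][1,0],P[0][0,0])))
bore('wrist16',.420,.113)
E
```

```text
22.7 [0.42138082 0.11349488 0.09290416] [ 0.55733635  0.66571834 -0.87847119]
24.03448266682208
face [0.4196 0.114  0.0381] ((419.8690185546875, 112.97195434570312), (44.21067810058594, 44.68202209472656), 25.042959213256836)
-1 258 circ [419.8 113.4] 31.00415802001953 ell [array([419.8, 113.5]), array([51.4, 52.4]), np.float64(24.3)]
0 62 circ [419.6 113.9] 8.072527885437012 ell [array([419.6, 113.8]), array([14.7, 15.7]), np.float64(117.0)]
```

View pics/wrist16.png

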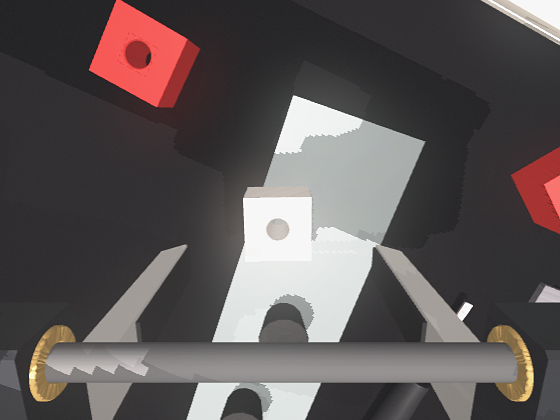

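A (white, wide bore at (278,229)) is centred between the jaws.

drive_tool(steps=[[0, -0.1, 0, -3, 0], [0, -0.1, 0, -6, 0], [0, -0.1, 0, -8.1, 0], [0, -0.1, 0, -8.1, 0], [0.8, -0.1, 0, -8.1, 0], [0.8, -0.1, 0, -8.1, 0], [0.8, -0.1, 0, -8.1, 0], [0.8, -0.1, 0, -8.1, 0], [0.8, -0.1, 0, -8.1, 0], [0.8, -0.1, 0, -8.1, 0], [0.8, -0.1, 0, -8.1, 0], [0.8, -0.1, 0, -8.1, 0]])

```text
time: 23.75
tcp_pos: [0.4191, 0.1131, 0.0109]
ee_rot: [0.593, -0.593, 0.385, -0.386]
ft_force: [0.9, -0.4, -0.5]
gripper_width: 0.044
```

drive_tool(steps=[[0.8, 0, 0, 0, 0], [0.8, 0, 0, 0, 0], [0.8, 0, 0, 1, 0], [0.8, 0, 0, 4, 0], [0.8, 0, 0, 8, 0], [0.8, 0, 0, 12, 0], [0.8, 0, 0, 16, 0], [0.8, 0, 0, 18, 0], [0.8, 0, 0, 18, 0], [0.8, 0, 0, 18, 0]])

```text
time: 24.58
tcp_pos: [0.4193, 0.1132, 0.1913]
ee_rot: [0.593, -0.592, 0.385, -0.386]
ft_force: [-0.8, -0.8, -2.9]
gripper_width: 0.0438
```

drive_tool(steps=[[0.8, 3.6, -1.5, 0, -0.05], [0.8, 7.2, -3, 0, -0.1], [0.8, 10.8, -4.5, 0, -0.2], [0.8, 14.4, -6, 0, -0.3], [0.8, 18, -7.5, 0, -0.375], [0.8, 21.6, -9, 0, -0.375], [0.8, 25.7, -11, 0, -0.375], [0.8, 25.7, -11, 0, -0.375], [0.8, 25.7, -11, -3, -0.375], [0.8, 25.7, -11, -5, -0.375], [0.8, 25.7, -11, -5, -0.375], [0.8, 25.7, -11, -5, -0.375]])

```text
time: 25.58
tcp_pos: [0.6722, 0.0036, 0.1354]
ee_rot: [-0.508, 0.513, -0.492, 0.486]
ft_force: [-0.5, 0.2, -2.4]
gripper_width: 0.044
```

```bash
python3 - <<'E'
from h import *
s=status.get_state();print(s['time'],s['tcp_pos'],s['ft_force'])
im,d,P=snap('wrist','wrist17');C=cloud('wrist',d,P);print(np.degrees(np.arctan2(P[0][1,0],P[0][0,0])))
M=(abs(C[...,2]-.060)<.004)&(abs(C[...,0]-.675)<.04)&(C[...,1]>.03)&(d>0)
X=C[M];print(len(X),X.min(0),X.max(0)); print(cv2.minAreaRect((X[:,:2]*1000).astype(np.float32)),np.median(X[:,2]))
for a in(.04,.07,.1,.13,.15):
  Y=X[abs(X[:,1]-a)<.005]
  if len(Y): print(a,(Y[:,0].min()+Y[:,0].max())/2, np.ptp(Y[:,0]))
E
```

```text
25.5833 [0.67220364 0.00363338 0.13538031] [-0.4888643   0.22636097 -2.41176666]
2.524389415294675
8465 [0.65541384 0.03000234 0.05712446] [0.69066259 0.14727566 0.0627154 ]
((672.9264526367188, 87.96531677246094), (30.080244064331055, 117.358642578125), 2.779245376586914) 0.06015817555119163
0.04 0.6755383617302606 0.029640901032304656
0.07 0.6740167084008202 0.03002312935358975
0.1 0.6722182227860913 0.029708568951259395
0.13 0.6707512361744619 0.030037663333188913
0.15 0.6703419173892905 0.02963522642476324
```

View pics/wrist17.png

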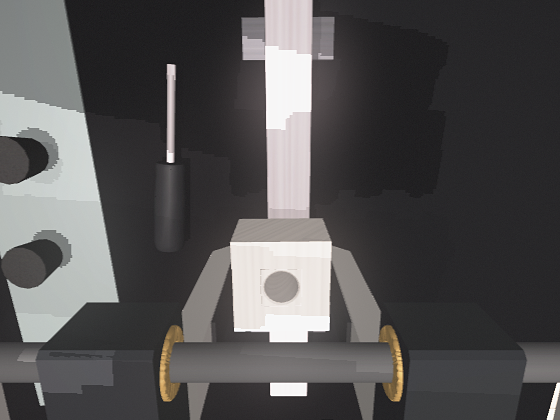

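drive_tool(steps=[[0.8, 0.1, 0, -3, 0], [0.8, 0.1, 0, -5.5, 0], [0.8, 0.1, 0, -6, 0], [0.8, 0.1, 0, -6, 0], [0.8, 0.1, 0, -6, 0], [0.8, 0.1, 0, -6, 0]])

```text
time: 26.13
tcp_pos: [0.6789, 0.003, 0.0835]
ee_rot: [0.512, -0.51, 0.488, -0.49]
ft_force: [0.1, -0.2, -2.1]
gripper_width: 0.0439
```

drive_tool(steps=[[0.8, -0.1, 0, -0.6, 0], [0.8, -0.1, 0, -1.1, 0], [0.8, -0.1, 0, -1.3, 0], [0.8, -0.1, 0, -1.4, 0], [0.8, -0.1, 0, -1.4, 0], [0.8, -0.1, 0, -1.4, 0]])

```text
time: 26.63
tcp_pos: [0.6765, 0.003, 0.0688]
ee_rot: [0.511, -0.51, 0.489, -0.489]
ft_force: [-3.6, 0.0, 5.7]
gripper_width: 0.0435
```

drive_tool(steps=[[0.5, 0, 0, 0, 0], [0.4, 0, 0, 0, 0], [0.2, 0, 0, 0, 0], [0, 0, 0, 0, 0], [0, 0, 0, 0, 0], [0, 0, 0, 0, 0], [0, 0, 0, 0, 0], [0, 0, 0, 0, 0], [0, 0, 0, 2, 0], [0, 0, 0, 6, 0], [0, 0, 0, 10, 0], [0, 0, 0, 14, 0]])

```text
time: 27.63
tcp_pos: [0.6753, 0.0032, 0.2074]
ee_rot: [-0.51, 0.511, -0.49, 0.489]
ft_force: [0.9, 0.3, -0.6]
gripper_width: 0.094
```

drive_tool(steps=[[0, -4, 0, 0, 0], [0, -8, 0, 0, 0], [0, -12, 0, 0, 0], [0, -16, 0, 0, 0], [0, -20, 0, 0, 0], [0, -22, -4, 0, 0], [0, -22, -8, 0, 0], [0, -22, -12, 0, 0], [0, -22, -16, 0, 0], [0, -22, -16, 0, 0], [0, -22, -16, 0, 0]])

```text
time: 28.55
tcp_pos: [0.4558, -0.1587, 0.2068]
ee_rot: [0.51, -0.509, 0.49, -0.49]
ft_force: [-0.5, -0.5, -0.6]
gripper_width: 0.0938
```

```bash
python3 - <<'E'
from h import *
s=status.get_state();print(s['time'],s['tcp_pos'],s['ft_force'],s['gripper_width'])
im,d,P=snap('top','top3');snap('scene','scene5');C=cloud('top',d,P);z=C[...,2]
def b(x,y,r,lo,hi,l):
    X=C[(z>lo)&(z<hi)&(np.hypot(C[...,0]-x,C[...,1]-y)<r)&(d>0)]
    print(l,len(X),[np.round(q,1) for q in cv2.minAreaRect((X[:,:2]*1000).astype(np.float32))] if len(X)>4 else '',np.median(X[:,2]) if len(X) else '')
b(.676,.003,.04,.085,.11,'A');b(.675,.01,.17,.055,.066,'rail');b(.527,.369,.07,.035,.05,'D');b(.475,-.364,.03,.15,.2,'gauge')
b(.458,.034,.03,.025,.05,'sB');b(.459,-.056,.03,.025,.05,'sC')
E
```

```text
28.55 [ 0.45580987 -0.15872618  0.20680864] [-0.538276   -0.54490518 -0.58779138] 0.09379630057534118
A 449 [array([675. ,   0.8]), array([45.4, 44. ]), np.float64(3.0)] 0.09628292933680427
rail 1831 [array([671.2,  11.5]), array([ 38.4, 319.9]), np.float64(2.6)] 0.06037244016550303
D 416 [array([526.4, 366. ]), array([46.2, 44.2]), np.float64(88.4)] 0.04138529031131666
gauge 0  
sB 227 [array([456.8,  33.2]), array([35.1, 34.9]), np.float64(90.0)] 0.034558394479526355
sC 225 [array([458.5, -55.9]), array([34.7, 34.9]), np.float64(0.0)] 0.03475584453484715
```

View pics/top3.png

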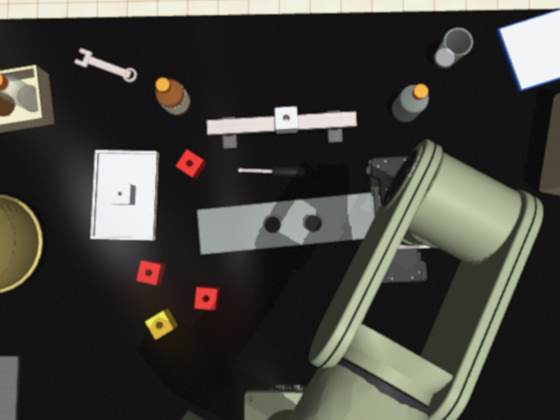

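View pics/scene5.png

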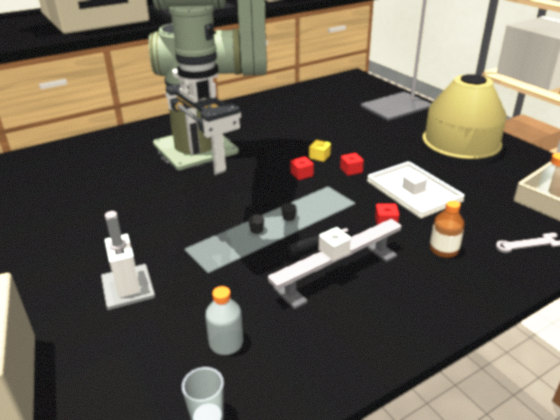

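A sits square on the rail at (286,118), D in the tray at (123,193), and the gauge stands upright in the fork (scene view, (118,240)). The bystanders are unmoved. I hand in.

```bash
python3 - <<'E'
from h import *
print(workorder.finish_job())
E
```

```text
the job is handed in; nothing more can be done
None
```

I finished the job and handed it in at about 28.7 s of the 210 s allowed. No verdict is reported, so success rests on my own checks below.

- **Row on the mat:** there were only two blocks, at place 1 and place 4. Places 2 and 3 held stoppers, which I left alone, along with the red and yellow cubes.
- **Place 1:** the bore measured about 15.5 mm and the pin went in about 25 mm, with no resistance. That block now stands on the rail.
- **Place 4:** the bore measured about 10.7 mm and the pin stopped at the mouth with about 13 N of contact force. That block now lies in the reject tray.
- **Knocked block:** the place-1 block was shoved about 45 mm after its trial. I found it again in the camera images before picking it up.

Last checks:
- **Gauge:** when I released it, it hung upright in the fork within 2 mm of where it started. The arm hid it from the top camera at the end, so my final check was the scene view, where it still stands upright.
- **Rail block:** it sits square to the rail, within about 2 mm of the centre line, its top at 96 mm.
- **Tray block:** it lies flat near the tray's centre.
- **Bystanders:** both stoppers measured unmoved to within a millimetre. The bottles and screwdriver look unmoved in the pictures.
- **Camera disagreement:** the top and wrist cameras differed by about 2 mm, within the stated calibration. I used the wrist camera for the fits.

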